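# Press the filter shells shut and line them up

## Robot

A 7-joint arm with a two-finger parallel gripper is mounted at the origin on the work surface. World frame = base frame: x ahead of the robot, y to its left, z up, the work surface at z = 0. Lengths are in m, angles in rad, forces in N, time in s.
With the tool pointing down it reaches from about 0.425 to 0.825 m from the base axis. Payload 3.6 kg.
Tool frame: the origin (TCP) lies at the very end of the fingers, on their centre line; the grasp point (between the pads) lies env.pinch_z behind it (env.pinch_z is the distance from the TCP to the grasp point, in m); z points along the fingers, y is the line along which they close (so a half turn about z gives the same grasp; the last joint's range is limited). The gripper opens to 85 mm and grips with 20 to 120 N. Pads are 22 mm wide; open, the fingers measure 114 mm over their backs; the gripper's body (76 mm by 85 mm) begins 54 mm behind the grasp point. The pads swing forward as they close: fully open they stand 13 mm farther back than shut.
Start: joints at [1.141, 0.615, -0.013, 1.423, 0.008, 1.103, -0.04], TCP at [0.255, -0.598, 0.231] pointing down, gripper open.
Joint ranges: [-3.12, 3.12], [-0.3, 2.06], [-1.34, 1.32], [0.26, 2.42], [-1.36, 4.5], [0.01, 1.98], [-2.84, 2.84]. Speed limits (rad/s): [2.79, 2.79, 3.14, 3.14, 3.14, 3.14, 3.14].

## Interface

Orientations are given as [roll, pitch, yaw] about the fixed x, y, z axes, in that order (R = Rz(yaw) Ry(pitch) Rx(roll)).
In Python, from cell import env, vision gives the robot as it stands. The module is installed in compiled form; this text tells all that it offers.
- The arm moves only by the tool carry_out, never from a script. Its argument "deltas" is a list of rows, each a list of 5 numbers: the closure in counts, from 0 (fully open) to 255 (shut), then the shift along the tool's x, y, z in m, then the turn about the tool's z in rad. In form: [[fingers, dx, dy, dz, twist], ...]. A call has 1 to 10 rows; each row is the pose to reach, as a shift and turn from the pose commanded when the call began, along the tool's axes at that moment; what a row does not reach only later rows make up. A row lasts 1/8 s, in which the tool goes at most 62.5 mm and 10.7 degrees, less where a joint would pass 70% of its speed; a pose out of reach is approached as far as the arm can. A call with a gripper value outside its range is refused whole. The fingers move at their own pace and stop on an object; "squeeze" is the grip in N (left out, the last holds). Time passes only in rows, so rows that repeat a pose let the fingers close. It gives the time, the measured TCP pose, the force, the opening and the grip force at its end, in the units of the state.
- env.state(): the state, without advancing time (a new reading comes with each control period).
- vision.get_image(name): name is "side" or "top" or "wrist"; returns the picture (384x512x3 uint8, red, green, blue); there is no depth.
- vision.camera_params(name): a dict with "fx", "fy", "cx", "cy" (pixels), "distortion" ([k1, k2, p1, p2, k3] as OpenCV has them; the pictures are not rectified), "extrinsics" (4x4, takes a point from camera to world coordinates). Camera axes: x right, y up, looking along -z (the intrinsics and any distortion apply to the point x, -y, -z); pixel columns grow to the right and rows downward; lengths in m; the calibration is good to about 2 mm. A picture is of the moment at which its call begins: read the wrist's pose just before it. camera_params takes no time and is no camera call; for the wrist camera it gives the pose at the moment of the call.
- env.close_job(): hands the job in; it is judged then, once.
Trained networks look in the newest picture that a camera, given by its name, has taken for a name from the list of things; names that differ only in an ending like _2 or _b are one class to them, and where a whole thing is asked for, a point or a joint stands for the part that bears it (a point fixed in the world has none). Each returns a list of dicts, best first, with "p" (0 to 1); they miss things now and then, are a little off and sometimes report something else, mostly with a low value. They report only what shows in the picture. A call takes as long as a camera call. They do not tell look-alikes from the thing itself.
- vision.masks_of(camera, thing): "region" (384x512 bool, what is visible of it) and "extent" ([left, top, right, bottom] in pixels, round what is visible of it).
- vision.spot_point(camera, thing): "position" ([column, row] in pixels: a listed point, or the origin of a listed thing).
The state is a dict: "time_s": time; "qpos": joint angles; "joint_vel": joint speeds; "joint_torque": joint torques, N m; "ee_pos": TCP position; "tool_rot": TCP orientation; "ft_force": force on the tool from outside, world axes, zero at the start; "ft_torque": the same for the moment, N m; "gripper_width": opening from 0.0 (shut) to 1.0 (fully open); "gripper_force": force on a finger pad.
Only numpy, scipy, OpenCV 4.12 (cv2) and the standard library are available. Lean on these libraries where they do the work, as an engineer would, in place of code of your own. Each camera call takes 0.05 s, during which the arm holds its last target. There are 200 camera calls.

## Task

Shut the covers of all the filter shells waiting on the plain mat, one after another: slide each along the tray onto the press's ring, swing the press lever down to its stop so that the cover is pushed fully home, let the lever come back up, and slide the shell on to the mat with rings, ending with each shell centred in a ring of its own. Never lift or tip a shell, never push a cover with the fingers, and leave the other things on the tray where they are.

Things in the scene. Friction and masses are not known exactly. Their poses are not given: they have to be found in the camera images.
- tray: Fixed bamboo tray, a flat board 420 mm (x) by 860 mm (y), its top 12 mm above the work surface, with a rim 10 mm higher. Origin on the work surface under its centre. Everything else named here, except the parts of the press and the covers, stands on its top.
- press: Small fixed lever press on the tray. Origin on the tray top, at the centre of its station (a white ring of 68 mm on a grey base film, no obstacle). Its x axis points from the station back to the hinge block (about away from the robot), which fills x = 100 to 150 mm, y = -45 to 45 mm, 67 mm high. With the lever up the station is open from above, the front and both sides.
- station (a point): Centre of the press's station, on the tray top; a shell standing here, within about 8 mm, is under the pad when the lever comes down.
- hinge (a point): The lever's hinge axis (along the press's y), 125 mm behind the station centre and 52 mm above the tray top.
- handle (a point): Centre of the lever's crossbar: a black round bar, 14 mm diameter, 130 mm long, parallel to the press's y, 185 mm from the hinge axis. The lever's arm (22 mm wide, 14 mm thick) joins it in the middle; either overhang (54 mm) can be pinched from above 40 mm from the middle and turns between the fingers.
- lever (a joint): Lever angle, rad. 0 = up at rest, the arm 5 degrees past upright, away from the robot; 1.658 = down at the stop, the arm level and pointing to the press's -x, its round pad (40 mm) level over the station, 26.3 mm above the tray. Sprung: goes back up by itself; the handle takes about 5 N at the stop, plus 3 N to shut a cover.
- start_mat: Plain grey mat without marks, 300 mm (x) by 85 mm (y), 0.6 mm thin and no obstacle, where the shells wait. Origin at its centre.
- ring_mat: Grey mat of the same size with three white rings of 68 mm in a row along its x axis, 90 mm apart; no obstacle. Origin at its centre.
- ring0 (a point): Centre of a white ring on the ring mat, on the tray top (the end at -x).
- ring1 (a point): Centre of a white ring on the ring mat, on the tray top (the middle one).
- ring2 (a point): Centre of a white ring on the ring mat, on the tray top (the end at +x).
- shell_a: Round black filter shell, 60 mm diameter, its side wall 20 mm high, 150 g with cover; may be absent. Origin at the centre of its underside. Grip it by the black side wall.
- cover_a: The metal cover of that shell, a 48 mm disc 12 mm thick, guided in the shell. Origin at the centre of its underside: about 22 mm above the shell's origin when unpressed (its top 34 mm over the tray), 14 mm when fully shut (top 26 mm). Tight: needs about 4 N to move and stays where it is pushed.
- shell_b: Round black filter shell, 60 mm diameter, its side wall 20 mm high, 150 g with cover; may be absent. Origin at the centre of its underside. Grip it by the black side wall.
- cover_b: The metal cover of that shell, a 48 mm disc 12 mm thick, guided in the shell. Origin at the centre of its underside: about 22 mm above the shell's origin when unpressed (its top 34 mm over the tray), 14 mm when fully shut (top 26 mm). Tight: needs about 4 N to move and stays where it is pushed.
- shell_c: Round black filter shell, 60 mm diameter, its side wall 20 mm high, 150 g with cover; may be absent. Origin at the centre of its underside. Grip it by the black side wall.
- cover_c: The metal cover of that shell, a 48 mm disc 12 mm thick, guided in the shell. Origin at the centre of its underside: about 22 mm above the shell's origin when unpressed (its top 34 mm over the tray), 14 mm when fully shut (top 26 mm). Tight: needs about 4 N to move and stays where it is pushed.
- blower: Orange silicone blower standing upright, 58 mm wide, 105 mm high; bystander, to be left alone. Origin at the centre of its underside.
- qr_plate: Chrome tripod quick-release plate, 50 by 42 by 9 mm; bystander, to be left alone. Origin at the centre of its underside.
- lens_cap: Black lens cap, 48 mm, 9 mm high; bystander, to be left alone. Origin at the centre of its underside.
- battery: Grey battery, 56 by 38 by 21 mm; bystander, to be left alone. Origin at the centre of its underside.
- card_case: White memory-card case, 75 by 45 by 16 mm; bystander, to be left alone. Origin at the centre of its underside.
- cleaner_jar: Small amber glass jar, 44 mm wide, 60 mm high; bystander, to be left alone. Origin at the centre of its underside.
Not all that is in view belongs to the job. Leave any purple look-alike of the shell_a alone.

How it is judged:
By the outcome, as a careful person would: the job done as asked, in the order asked, and still so for the second after the job is handed in, with the robot touching nothing.
Of shell_a, shell_b, shell_c only 2 to 3 are there at a start; the rules pass over those that are not, and their reading is None.
At some moment in a run one of shell_a, shell_b, shell_c may be knocked a few centimetres aside while the robot is not near it.
Once in a run the grip may slacken for a moment while it holds something.
It also fails if it takes over 210 s, if anything falls off the work surface, if the arm or the gripper's body presses on something with over 40 N, if the wrist force passes 120 N, or if a joint passes its speed limit or range.

## Working session

There is one attempt and no reset: what is moved stays moved. The work goes in short steps, Python scripts to look and compute and a tool call to move; the robot and the scene stay as the last step left them, time stands still between calls to the robot, and variables do not carry over. Pictures are saved under pics/ and viewed, at most 14 in all, crops included, and the job is handed in when it is done.

Besides the shell and the picture viewer there is one more tool, called after "Request:" as name(argument=value, ...), one argument or row to a line, values as JSON. carry_out: Moves the arm, as the interface text tells. Its arguments: {"type":"object","properties":{"deltas":{"type":"array"},"squeeze":{"type":"number"}},"required":["deltas"]}

```bash
mkdir -p pics
cat > h.py <<'E'
import numpy as np, cv2
from cell import env, vision
def pix2world(cam,uv,z,P=None):
    P=P or vision.camera_params(cam)
    K=np.array([[P['fx'],0,P['cx']],[0,P['fy'],P['cy']],[0,0,1.]])
    u=cv2.undistortPoints(np.array(uv,float).reshape(-1,1,2),K,np.array(P['distortion'],float)).reshape(-1,2)
    E=np.array(P['extrinsics']); d=np.c_[u[:,0],-u[:,1],-np.ones(len(u))]@E[:3,:3].T; o=E[:3,3]
    return o+d*((z-o[2])/d[:,2])[:,None]
def world2pix(cam,X,P=None):
    P=P or vision.camera_params(cam)
    K=np.array([[P['fx'],0,P['cx']],[0,P['fy'],P['cy']],[0,0,1.]])
    E=np.array(P['extrinsics']); c=(np.atleast_2d(X)-E[:3,3])@E[:3,:3]
    return cv2.projectPoints(c*[1,-1,-1],np.zeros(3),np.zeros(3),K,np.array(P['distortion'],float))[0].reshape(-1,2)
def save(cam,name,im=None):
    im=vision.get_image(cam) if im is None else im
    cv2.imwrite(f'pics/{name}.png',cv2.cvtColor(im,cv2.COLOR_RGB2BGR)); return im
E
python3 - <<'E'
from h import *
np.set_printoptions(precision=4,suppress=True)
s=env.state(); print(s,env.pinch_z)
t=save('top','top0'); 
for n in ['shell_a','cover_a']:
  for d in vision.masks_of('top',n):
    r=d['region']; c=np.argwhere(r).mean(0)[::-1] if r.any() else [0,0]; print(n,round(d['p'],2),d['extent'],c)
for n in ['shell_a','station','handle','ring0','ring1','ring2','start_mat','ring_mat','tray','press','blower','qr_plate','lens_cap','battery','card_case','cleaner_jar']:
  for d in vision.spot_point('top',n)[:5]:
    print(n,round(d['p'],2),np.round(d['position'],1),pix2world('top',d['position'],.012)[0].round(4))
s2=save('side','side0')
cv2.imwrite('pics/both0.png',cv2.cvtColor(cv2.resize(np.vstack([t,s2]),None,fx=.78,fy=.78),cv2.COLOR_RGB2BGR))
for c in ['top','side']:print(np.array(vision.camera_params(c)['extrinsics']))
E
```

```text
{'time_s': 0.0, 'qpos': array([ 1.1415,  0.6159, -0.0126,  1.4249,  0.0081,  1.1034, -0.0404]), 'joint_vel': array([ 0.0004, -0.0002,  0.0001, -0.0022, -0.0002, -0.0024,  0.0002]), 'joint_torque': array([ -0.0006, -46.9222,   0.259 , -17.1036,   0.0099,   0.0097,
        -0.    ]), 'ee_pos': array([ 0.2545, -0.5973,  0.2301]), 'tool_rot': array([-3.139 ,  0.    ,  0.4028]), 'ft_force': array([ 0.5429, -0.5683,  0.1248]), 'ft_torque': array([ 0.0047, -0.0461, -0.0194]), 'gripper_force': 0.0, 'gripper_width': 1.0000755778023696} 0.0187
shell_a 0.72 [192.7, 170.8, 211.6, 188.1] [201.6161 178.5877]
shell_a 0.66 [191.5, 195.4, 208.1, 216.0] [201.0082 203.8776]
shell_a 0.59 [176.9, 250.4, 194.7, 268.8] [187.5385 260.5115]
shell_a 0.59 [131.5, 239.7, 146.1, 256.7] [137.4661 249.988 ]
shell_a 0.58 [197.2, 144.3, 215.0, 165.4] [205.0798 153.8075]
cover_a 0.71 [195.2, 170.6, 209.6, 186.4] [200.9632 178.0294]
cover_a 0.56 [198.2, 147.8, 212.7, 161.1] [204.5918 152.6803]
cover_a 0.55 [190.5, 195.7, 210.2, 212.4] [200.1429 203.6149]
cover_a 0.52 [182.1, 251.4, 193.2, 266.9] [186.6242 261.1611]
co
[... 1396 characters left out ...]
plate 0.5 [279.8 123.1] [ 0.7226 -0.0092  0.012 ]
qr_plate 0.41 [352.1 171.6] [ 0.5476 -0.2699  0.012 ]
lens_cap 0.7 [276.3 221.5] [0.3664 0.0008 0.012 ]
lens_cap 0.69 [352.5 169.6] [ 0.5548 -0.2714  0.012 ]
battery 0.63 [163.7 193.6] [0.4618 0.4062 0.012 ]
battery 0.29 [203.7 180.9] [0.509  0.2629 0.012 ]
card_case 0.71 [388.3 199.1] [ 0.45   -0.3983  0.012 ]
cleaner_jar 0.6 [387.7 148.4] [ 0.6331 -0.3991  0.012 ]
[[ 0.0105  0.9971 -0.0755  0.383 ]
 [-0.9999  0.0096 -0.012   0.0345]
 [-0.0112  0.0756  0.9971  1.3021]
 [ 0.      0.      0.      1.    ]]
[[ 0.9868  0.1152 -0.114   0.3314]
 [-0.162   0.6817 -0.7135 -0.8892]
 [-0.0045  0.7225  0.6913  1.0349]
 [ 0.      0.      0.      1.    ]]
```

View pics/both0.png

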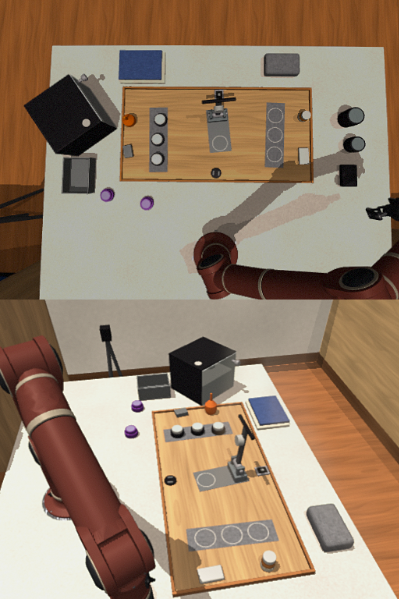

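The top view shows three black shells with pale covers on the plain mat at about (204,154), (200,179) and (203,205). The purple look-alikes are off the tray at (188,260) and (137,248). The press is at (280,184) and the rings are near column 352. I'll move the wrist camera over the ring mat to measure from closer.

Request:
carry_out(
  deltas=[
    [0,0.045,-0.035,-0.01,0.06],
    [0,0.09,-0.07,-0.02,0.12],
    [0,0.135,-0.105,-0.03,0.18],
    [0,0.18,-0.14,-0.04,0.24],
    [0,0.225,-0.175,-0.05,0.3],
    [0,0.27,-0.21,-0.06,0.36],
    [0,0.315,-0.243,-0.07,0.403],
    [0,0.315,-0.243,-0.07,0.403],
    [0,0.315,-0.243,-0.07,0.403],
  ],
)

```text
time_s: 2.12
ee_pos: [0.4489, -0.2515, 0.3014]
tool_rot: [3.141, 0.0, -0.0]
ft_force: [0.5, -0.6, -0.4]
gripper_width: 1.0
gripper_force: 0.0
```

```bash
cat >> h.py <<'E'
from scipy.spatial.transform import Rotation as Rn
def delta(p,yaw):
    s=env.state(); R=Rn.from_euler('xyz',s['tool_rot']).as_matrix()
    y0=s['tool_rot'][2]; d=R.T@(np.array(p)-s['ee_pos'])
    return d.round(4), round(float((y0-yaw+np.pi)%(2*np.pi)-np.pi),4)
def look(cam,things,z,pmin=.3,P=None):
    for n in things:
        for d in vision.spot_point(cam,n):
            if d['p']>pmin: print(n,round(d['p'],2),np.round(d['position'],1),pix2world(cam,d['position'],z,P)[0].round(4))
E
python3 - <<'E'
from h import *
np.set_printoptions(precision=4,suppress=True)
s=env.state(); P=vision.camera_params('wrist'); print(s['time_s'],s['ee_pos'],s['tool_rot'],np.array(P['extrinsics']),P['fx'])
save('wrist','w1'); look('wrist',['ring0','station','ring_mat'],.012)
E
```

```text
2.125 [ 0.4489 -0.2515  0.3014] [ 3.1407  0.0004 -0.0001] [[ 0.0004  0.9522  0.3053  0.5272]
 [-1.      0.      0.0011 -0.252 ]
 [ 0.0011 -0.3053  0.9522  0.4435]
 [ 0.      0.      0.      1.    ]] 345.476682699455
ring0 0.98 [262.3  63.8] [ 0.5436 -0.2686  0.012 ]
ring0 0.86 [262.4 136.9] [ 0.4577 -0.2694  0.012 ]
station 0.87 [54.5 99.9] [ 0.5034 -0.0176  0.012 ]
ring_mat 0.94 [263.4  66.5] [ 0.5407 -0.2697  0.012 ]
```

View pics/w1.png

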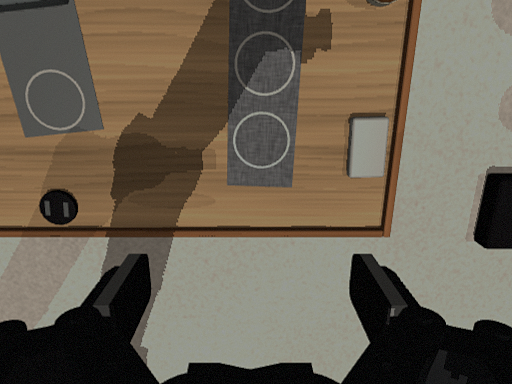

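The wrist view shows two of the rings at (265,64) and (261,137), with a third cut off at the top. The station ring is at (55,100) and the press film is turned by about 10 degrees. Next I'll look over the press and then the start mat.

Request:
carry_out(
  deltas=[
    [0,0.0,-0.06,-0.015,0],
    [0,0.0,-0.12,-0.03,0],
    [0,0.0,-0.18,-0.04,0],
    [0,0.0,-0.23,-0.04,0],
    [0,0.0,-0.23,-0.04,0],
    [0,0.0,-0.23,-0.04,0],
  ],
)

```text
time_s: 3.08
ee_pos: [0.4492, -0.0225, 0.3412]
tool_rot: [3.141, 0.0, -0.002]
ft_force: [0.7, -1.0, -0.4]
gripper_width: 1.005
gripper_force: 0.0
```

```bash
cat >> h.py <<'E'
def ringfit(cam,uv,z=.0126,rng=(.026,.038),P=None,im=None):
    """fit circle to bright ring pixels round uv -> world centre, radius"""
    P=P or vision.camera_params(cam); im=vision.get_image(cam) if im is None else im
    c0=pix2world(cam,uv,z,P)[0]
    g=im.astype(float).min(2); u,v=np.meshgrid(np.arange(512),np.arange(384))
    m=(abs(u-uv[0])<60)&(abs(v-uv[1])<60); th=g-cv2.blur(g,(21,21))
    px=np.c_[u[m],v[m]]; W=pix2world(cam,px,z,P)[:,:2]; b=th[m]
    c=c0[:2]
    for k in range(6):
        r=np.linalg.norm(W-c,axis=1); lo,hi=rng if k<3 else (rad-.003,rad+.003)
        s=(r>lo)&(r<hi)&(b>18); A=np.c_[2*W[s],np.ones(s.sum())]
        x=np.linalg.lstsq(A,(W[s]**2).sum(1),rcond=None)[0]; c=x[:2]; rad=np.sqrt(x[2]+c@c)
    return c.round(4),round(rad,4),int(s.sum())
E
python3 - <<'E'
from h import *
np.set_printoptions(precision=4,suppress=True)
s=env.state(); P=vision.camera_params('wrist'); print(s['time_s'],s['ee_pos'])
im=save('wrist','w2'); look('wrist',['station','press','qr_plate'],.012); look('wrist',['handle'],.248);look('wrist',['hinge'],.064)
for d in vision.spot_point('wrist','station')[:1]: print(ringfit('wrist',d['position'],P=P,im=im))
# ring mat from w1
E1=dict(P); E1['extrinsics']=np.array([[.0004,.9522,.3053,.5272],[-1,0,.0011,-.252],[.0011,-.3053,.9522,.4435],[0,0,0,1]])
i1=cv2.cvtColor(cv2.imread('pics/w1.png'),cv2.COLOR_BGR2RGB)
for uv in [(265,64),(261,138)]: print('ring',ringfit('wrist',uv,P=E1,im=i1))
print('stn w1',ringfit('wrist',(55,100),P=E1,im=i1))
E
```

```text
3.075 [ 0.4492 -0.0225  0.3412]
station 0.6 [243.5  98.6] [ 0.5033 -0.0161  0.012 ]
press 0.38 [23.5 12.3] [0.6071 0.2537 0.012 ]
qr_plate 0.57 [438.4  61.9] [ 0.5481 -0.2656  0.012 ]
(array([ 0.5033, -0.017 ]), np.float64(0.0342), 337)
ring (array([ 0.5445, -0.2696]), np.float64(0.0341), 448)
ring (array([ 0.4544, -0.2666]), np.float64(0.0341), 463)
stn w1 (array([ 0.503 , -0.0168]), np.float64(0.0341), 444)
```

View pics/w2.png

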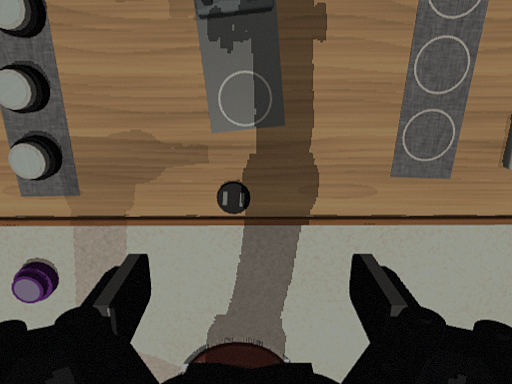

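The press view shows the station ring centred at (244,98), the shells at the left edge, and the lens cap at (234,197). Next, the start mat.

Request:
carry_out(
  deltas=[
    [0,0.0,-0.06,0,0],
    [0,0.0,-0.12,0,0],
    [0,0.0,-0.18,0,0],
    [0,0.01,-0.24,0,0],
    [0,0.02,-0.28,0,0],
    [0,0.02,-0.28,0,0],
    [0,0.02,-0.28,0,0],
  ],
)

```text
time_s: 4.3
ee_pos: [0.4697, 0.2577, 0.341]
tool_rot: [3.14, 0.0, -0.002]
ft_force: [0.8, 0.7, -0.4]
gripper_width: 1.004
gripper_force: 0.0
```

```bash
cat >> h.py <<'E'
def shells(cam='wrist',ztop=.046,P=None,im=None):
    """fit pale cover tops: mask -> circle centre in world at height ztop"""
    P=P or vision.camera_params(cam); im=vision.get_image(cam) if im is None else im
    out=[]
    for d in vision.masks_of(cam,'cover_a'):
        if d['p']<.3: continue
        x0,y0,x1,y1=d['extent']; out.append((round(d['p'],2),np.round(d['extent']),pix2world(cam,[(x0+x1)/2,(y0+y1)/2],ztop,P)[0].round(4)))
    return out
E
python3 - <<'E'
from h import *
np.set_printoptions(precision=4,suppress=True)
s=env.state(); P=vision.camera_params('wrist'); print(s['time_s'],s['ee_pos'])
im=save('wrist','w3')
E=np.array(P['extrinsics']); 
for r in shells(P=P,im=im): print(r)
look('wrist',['shell_a'],.012,P=P)
P2=dict(P); E2=E.copy(); E2[:3,3]+=np.array([.4492,-.0225,.3412])-s['ee_pos']; P2['extrinsics']=E2
w=pix2world('wrist',[(211,131),(285,125),(277,5),(196,12)],.012,P2); print(w)
look('side',[],0); vision.get_image('side'); vision.get_image('top')
for c in ['side','top']:
  for n in ['handle','hinge']: print(c,[(round(d['p'],2),np.round(d['position'],1)) for d in vision.spot_point(c,n)[:2]])
for yaw in (.1,.13,.16,.2):
  c,q=np.cos(yaw),np.sin(yaw); X=np.array([.5032,-.0169,.012])+[.141*c,.141*q,.236]
  print(yaw,X,world2pix('side',X),world2pix('top',X))
E
```

```text
4.3 [0.4697 0.2577 0.341 ]
(0.73, array([232.,   1., 267.,  49.]), array([0.6072, 0.2563, 0.046 ]))
(0.72, array([222.,  90., 262., 126.]), array([0.5144, 0.2657, 0.046 ]))
(0.65, array([222., 153., 258., 192.]), array([0.432 , 0.2695, 0.046 ]))
(0.62, array([198., 285., 229., 313.]), array([0.2385, 0.3109, 0.046 ]))
(0.59, array([ 73., 263., 102., 293.]), array([0.2746, 0.491 , 0.046 ]))
shell_a 0.86 [ 99.6 267.7] [0.2715 0.4883 0.012 ]
shell_a 0.66 [240.9 107.1] [0.5127 0.2681 0.012 ]
shell_a 0.63 [240.4 170.3] [0.426  0.2696 0.012 ]
[[ 0.4606  0.0288  0.012 ]
 [ 0.4685 -0.0715  0.012 ]
 [ 0.6139 -0.0573  0.012 ]
 [ 0.6063  0.0421  0.012 ]]
side [(0.78, array([318.3, 166.1]))]
side [(0.65, array([302.5, 211.8]))]
top [(0.64, array([199.4, 202.5])), (0.57, array([278. , 130.2]))]
top [(0.91, array([281.8, 144.7])), (0.66, array([281.8, 182.5]))]
0.1 [ 0.6435 -0.0028  0.248 ] [[315.1482 163.1807]] [[280.3009 128.7182]]
0.13 [0.643  0.0014 0.248 ] [[314.5686 162.2066]] [[278.8821 128.8679]]
0.16 [0.6424 0.0056 0.248 ] [[313.9483 161.2461]] [[277.4684 129.0595]]
0.2 [0.6414 0.0111 0.248 ] [[313.0592 159.9878]] [[275.5939 129.3797]]
```

View pics/w3.png

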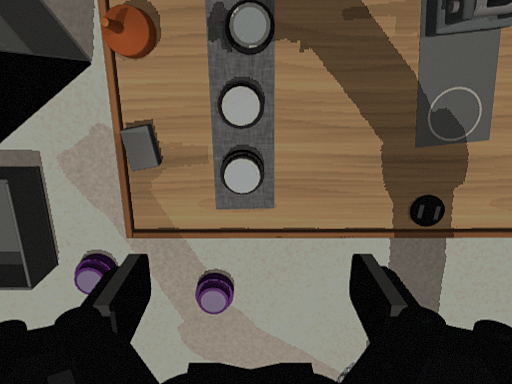

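The shells show at (250,25), (240,106) and (242,174), black with pale covers. The purple ones at (95,275) and (215,292) are off the tray and don't match the description. I'll hover over the middle shell; this close view also serves as the confirmation crop.

Request:
carry_out(
  deltas=[
    [0,0.012,-0.002,0.055,0],
    [0,0.024,-0.005,0.11,0],
    [0,0.036,-0.007,0.165,0],
    [0,0.044,-0.009,0.22,0],
    [0,0.044,-0.009,0.22,0],
    [0,0.044,-0.009,0.22,0],
  ],
)

```text
time_s: 5.5
ee_pos: [0.5143, 0.269, 0.1233]
tool_rot: [-3.14, -0.003, -0.0]
ft_force: [-0.1, 0.6, 0.8]
gripper_width: 1.005
gripper_force: 0.0
```

```bash
cat >> h.py <<'E'
def cover(uv0,ztop=.046,cam='wrist',P=None,im=None,r=.024):
    """pale cover top: bright blob near uv0, circle fit to hull on plane ztop"""
    P=P or vision.camera_params(cam); im=vision.get_image(cam) if im is None else im
    g=cv2.GaussianBlur(im.min(2),(3,3),0); c0=pix2world(cam,uv0,ztop,P)[0][:2]
    u,v=np.meshgrid(np.arange(512),np.arange(384)); W=pix2world(cam,np.c_[u.ravel(),v.ravel()],ztop,P)[:,:2]
    near=(np.linalg.norm(W-c0,axis=1)<.035).reshape(g.shape)
    t=cv2.threshold(g[near].reshape(-1,1),0,255,cv2.THRESH_OTSU)[0]
    # disc template score: bright inside r minus bright in annulus
    b=(g>t)&near; best=None
    for dx in np.arange(-.014,.0141,.001):
        for dy in np.arange(-.014,.0141,.001):
            q=np.linalg.norm(W-c0-[dx,dy],axis=1).reshape(g.shape)
            i=q<r; o=(q>r)&(q<r+.004); s=b[i].mean()-b[o].mean()
            if best is None or s>best[0]: best=(s,c0+[dx,dy])
    return round(best[0],3),best[1].round(4),t
E
python3 - <<'E'
from h import *
np.set_printoptions(precision=4,suppress=True)
s=env.state(); P=vision.camera_params('wrist'); print(s['time_s'],s['ee_pos'])
im=save('wrist','w4')
for r in shells(P=P,im=im): print(r); print(cover([(r[1][0]+r[1][2])/2,(r[1][1]+r[1][3])/2],P=P,im=im))
look('wrist',['shell_a'],.012,P=P)
print(delta([.5135,.267,.01],0))
E
```

```text
5.5 [0.5143 0.269  0.1233]
(0.84, array([232.,  10., 306.,  93.]), array([0.6085, 0.257 , 0.046 ]))
(np.float64(0.917), array([0.6075, 0.256 ]), 82.0)
(0.74, array([217., 162., 285., 230.]), array([0.5185, 0.2675, 0.046 ]))
(np.float64(0.927), array([0.5173, 0.2675]), 117.0)
(0.56, array([219., 273., 280., 334.]), array([0.4341, 0.2687, 0.046 ]))
(np.float64(0.949), array([0.4278, 0.2675]), 111.0)
shell_a 0.91 [268.5  59.1] [0.6061 0.2555 0.012 ]
shell_a 0.66 [249.  184.7] [0.516 0.269 0.012]
shell_a 0.66 [250.9 283.2] [0.4293 0.2674 0.012 ]
(array([-0.0017,  0.0024,  0.1143]), 0.0001)
```

View pics/w4.png

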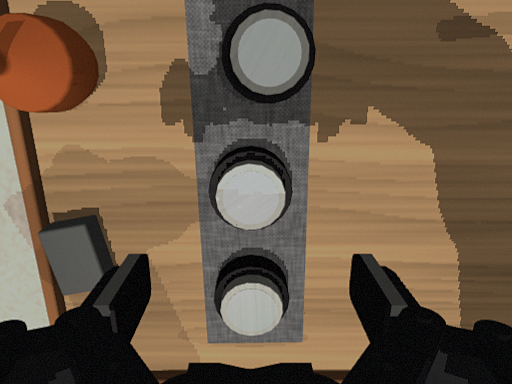

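The close view confirms the shells: black side wall, pale cover, standing on the grey mat. The middle one is at (250,195). I'll grasp it now.

Request:
carry_out(
  deltas=[
    [0,0.003,0.001,0.05,0],
    [0,0.003,0.001,0.09,0],
    [0,0.003,0.001,0.113,0],
    [0,0.003,0.001,0.113,0],
    [120,0.003,0.001,0.113,0],
    [120,0.003,0.001,0.113,0],
    [120,0.003,0.001,0.113,0],
    [120,0.003,0.001,0.113,0],
    [120,0.003,0.001,0.113,0],
  ],
  squeeze=30,
)

```text
time_s: 6.78
ee_pos: [0.5178, 0.2681, 0.0108]
tool_rot: [-3.139, -0.004, -0.0]
ft_force: [-0.5, -0.3, 6.2]
gripper_width: 0.675
gripper_force: 31.8
```

Request:
carry_out(
  deltas=[
    [50,0,0,0,0],
    [50,0,0,-0.002,0],
    [50,0,0,-0.002,0],
    [120,0,0,-0.002,0],
    [120,0,0,-0.002,0],
    [120,0,0,-0.002,0],
    [120,0,0,-0.002,0],
  ],
)

```text
time_s: 7.65
ee_pos: [0.5165, 0.2672, 0.0107]
tool_rot: [-3.141, -0.0, -0.0]
ft_force: [-1.1, -0.1, 5.8]
gripper_width: 0.676
gripper_force: 32.1
```

Request:
carry_out(
  deltas=[
    [50,0,0,0,0],
    [50,0,0,0,0],
    [50,0,0,0,0],
  ],
)

```text
time_s: 8.02
ee_pos: [0.5163, 0.267, 0.01]
tool_rot: [3.141, 0.0, -0.0]
ft_force: [-0.5, 0.6, 0.8]
gripper_width: 0.802
gripper_force: 0.0
```

Request:
carry_out(
  deltas=[
    [50,0,0,-0.003,0],
    [50,0,0,-0.003,0],
    [50,0,0,-0.003,0],
  ],
)

```text
time_s: 8.4
ee_pos: [0.5165, 0.2671, 0.0134]
tool_rot: [-3.141, -0.0, -0.0]
ft_force: [-1.2, 0.2, 0.4]
gripper_width: 0.808
gripper_force: 0.0
```

Request:
carry_out(
  deltas=[
    [120,0,0,0,0],
    [120,0,0,0,0],
    [120,0,0,0,0],
    [120,0,0,0,0],
  ],
)

```text
time_s: 8.9
ee_pos: [0.5165, 0.2672, 0.0137]
tool_rot: [-3.141, -0.0, -0.0]
ft_force: [-1.1, -0.5, 5.5]
gripper_width: 0.673
gripper_force: 32.3
```

Grip is fine: the roughly 5 N upward reading comes from the pads swinging forward as they close, which presses the shell down. Now I'll slide it to the station.

Request:
carry_out(
  deltas=[
    [120,-0.001,0.03,0,0],
    [120,-0.002,0.06,0,0],
    [120,-0.004,0.09,0,0],
    [120,-0.005,0.12,0,0],
    [120,-0.007,0.15,0,0],
    [120,-0.008,0.18,0,0],
    [120,-0.01,0.21,0,0],
    [120,-0.011,0.24,0,0],
    [120,-0.013,0.27,0,0],
    [120,-0.0135,0.284,0,0],
  ],
)

```text
time_s: 10.15
ee_pos: [0.5037, -0.0169, 0.0136]
tool_rot: [-3.14, -0.002, -0.001]
ft_force: [-0.7, 4.5, 4.3]
gripper_width: 0.676
gripper_force: 32.9
```

Request:
carry_out(
  deltas=[
    [120,0,0,0,0],
    [120,0,0,0,0],
  ],
)

```text
time_s: 10.4
ee_pos: [0.5036, -0.0187, 0.0136]
tool_rot: [3.139, -0.001, -0.002]
ft_force: [0.5, -3.6, 6.1]
gripper_width: 0.674
gripper_force: 33.0
```

Run:
```python
from h import *
s=env.state(); P=vision.camera_params('wrist'); print(s['time_s'],s['ee_pos'],s['gripper_force'])
im=save('wrist','w5')
print(cover(world2pix('wrist',[*s['ee_pos'][:2],.046],P)[0],P=P,im=im))
```

```text
10.4 [ 0.50357585 -0.01872124  0.01364824] 33.00093233585358
(np.float64(0.589), array([ 0.4976, -0.0157]), 110.0)
```

View pics/w5.png

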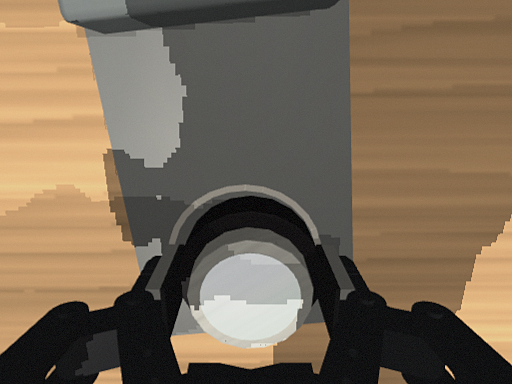

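The shell stands in the station ring, with an even ring margin around the body at (245,245). I'll release, rise clear and turn towards the lever handle.

Request:
carry_out(
  deltas=[
    [0,0,0,0,0],
    [0,0,0,0,0],
    [0,0,0,0,0],
    [0,0,0,-0.05,0],
    [0,-0.02,0,-0.1,0],
    [0,-0.05,0,-0.16,-0.18],
    [0,-0.05,0,-0.22,-0.36],
    [0,-0.05,0,-0.286,-0.54],
    [0,-0.05,0,-0.286,-0.72],
    [0,-0.05,0,-0.286,-0.9],
  ],
)

```text
time_s: 11.7
ee_pos: [0.4529, -0.0168, 0.3004]
tool_rot: [3.139, -0.001, 0.906]
ft_force: [0.5, 0.4, -0.6]
gripper_width: 1.003
gripper_force: 0.0
```

Run:
```python
from h import *
s=env.state(); print(s['time_s'],s['ee_pos'],s['tool_rot'],s['qpos'].round(2)); print(delta([.640,.0356,.30],1.66), delta([.58,.0356,.30],1.66))
im=vision.get_image('top'); cv2.imwrite('pics/t1.png',cv2.cvtColor(cv2.resize(im[90:240,170:390],None,fx=3,fy=3),cv2.COLOR_RGB2BGR))
P=vision.camera_params('top'); print(cover(world2pix('top',[.5032,-.0169,.046],P)[0],cam='top',P=P,im=im))
```

```text
11.7 [ 0.45292508 -0.01677531  0.30038637] [ 3.13942756e+00 -7.39945384e-04  9.05898656e-01] [ 0.49  0.29 -0.66  1.84  0.2   1.08 -0.9 ]
(array([0.1566, 0.1149, 0.0008]), -0.7541) (array([0.1196, 0.0677, 0.0006]), -0.7541)
(np.float64(0.236), array([ 0.5052, -0.0309]), 40.0)
```

View pics/t1.png

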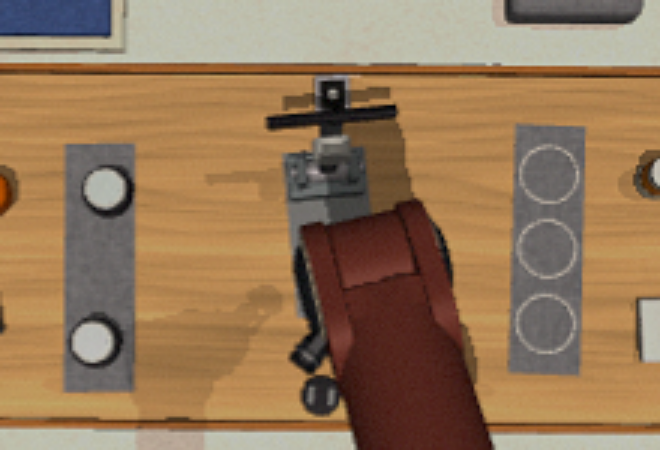

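The bar ends at (268,123) and (396,111) in the crop agree with my handle estimate and a press yaw of about 0.09. Moving over the left overhang.

Request:
carry_out(
  deltas=[
    [80,0.035,0.025,0,-0.18],
    [80,0.07,0.05,0,-0.36],
    [80,0.11,0.08,0,-0.54],
    [80,0.145,0.105,0,-0.7],
    [80,0.1566,0.115,0,-0.754],
    [80,0.1566,0.115,0,-0.754],
    [80,0.1566,0.115,0,-0.754],
  ],
)

```text
time_s: 12.62
ee_pos: [0.6394, 0.0342, 0.2991]
tool_rot: [-3.14, 0.0, 1.653]
ft_force: [-1.0, -0.6, 0.0]
gripper_width: 0.685
gripper_force: 0.0
```

Run:
```python
from h import *
s=env.state(); print(s['time_s'],s['ee_pos'],s['tool_rot'],s['qpos'].round(2)); print(delta([.640,.0356,.229],1.66))
im=save('wrist','w6')
```

```text
12.625 [0.63941273 0.03418283 0.29906402] [-3.14025316e+00  4.87104445e-04  1.65252203e+00] [ 0.32  0.65 -0.77  1.33  0.45  1.34 -0.37]
(array([0.0014, 0.0008, 0.0701]), -0.0075)
```

View pics/w6.png

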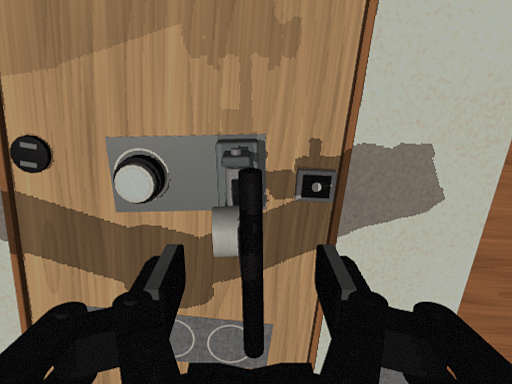

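The bar runs down the centre between the fingers at column 250. I'll descend and pinch it.

Request:
carry_out(
  deltas=[
    [80,0.001,0,0.04,-0.007],
    [80,0.001,0,0.07,-0.007],
    [80,0.001,0,0.07,-0.007],
    [245,0.001,0,0.07,-0.007],
    [245,0.001,0,0.07,-0.007],
    [245,0.001,0,0.07,-0.007],
    [245,0.001,0,0.07,-0.007],
    [245,0.001,0,0.07,-0.007],
  ],
  squeeze=40,
)

```text
time_s: 13.68
ee_pos: [0.6404, 0.0355, 0.2312]
tool_rot: [3.14, 0.0, 1.661]
ft_force: [-2.3, 0.2, 5.8]
gripper_width: 0.148
gripper_force: 39.1
```

Run:
```python
from h import *
s=env.state(); print(s['time_s'],s['ee_pos'],s['tool_rot'],s['gripper_width'])
# arc rows in tool frame (dy along press +x, dz down), relative to lever angle 0
for n in range(1,15):
  q=1.658*n/14; a=np.deg2rad(5)-q  # from vertical toward +x
  print(n,round(.185*(np.sin(a)-np.sin(np.deg2rad(5))),4), round(.185*(np.cos(np.deg2rad(5))-np.cos(a)),4))
```

```text
13.675 [0.64035576 0.03553444 0.23115272] [3.14007727e+00 2.46556779e-04 1.66113541e+00] 0.14823782574930633
1 -0.0219 -0.0006
2 -0.0437 0.0014
3 -0.0651 0.0059
4 -0.0859 0.0129
5 -0.1056 0.0224
6 -0.1241 0.0341
7 -0.1411 0.0479
8 -0.1563 0.0636
9 -0.1696 0.081
10 -0.1807 0.0999
11 -0.1896 0.1199
12 -0.196 0.1409
13 -0.1998 0.1624
14 -0.2011 0.1843
```

Request:
carry_out(
  deltas=[
    [245,0,-0.022,-0.0006,0],
    [245,0,-0.0437,0.0014,0],
    [245,0,-0.065,0.006,0],
    [245,0,-0.086,0.013,0],
    [245,0,-0.1056,0.0224,0],
    [245,0,-0.124,0.034,0],
    [245,0,-0.141,0.048,0],
  ],
)

```text
time_s: 14.55
ee_pos: [0.5026, 0.0215, 0.1831]
tool_rot: [3.133, 0.002, 1.661]
ft_force: [6.0, -2.6, -2.1]
gripper_width: 0.146
gripper_force: 43.5
```

Request:
carry_out(
  deltas=[
    [245,0,-0.015,0.0157,0],
    [245,0,-0.0285,0.033,0],
    [245,0,-0.0396,0.052,0],
    [245,0,-0.0485,0.072,0],
    [245,0,-0.055,0.093,0],
    [245,0,-0.0587,0.1145,0],
    [245,0,-0.06,0.1364,0],
    [245,0,-0.06,0.139,0],
    [245,0,-0.06,0.139,0],
  ],
)

```text
time_s: 15.68
ee_pos: [0.4396, 0.015, 0.0425]
tool_rot: [-3.14, 0.004, 1.66]
ft_force: [-1.9, -5.7, 3.8]
gripper_width: 0.145
gripper_force: 49.8
```

Run:
```python
from h import *
s=env.state(); print(s['time_s'],s['ee_pos'],s['tool_rot'],s['gripper_width'],s['ft_force'])
a=save('side','s2'); cv2.imwrite('pics/s2c.png',cv2.cvtColor(cv2.resize(a[130:310,180:380],None,fx=3,fy=3),cv2.COLOR_RGB2BGR))
```

```text
15.675 [0.43963405 0.01499973 0.04254547] [-3.1397789   0.00430817  1.66024547] 0.14487078655991517 [-1.9346482  -5.67395441  3.78587395]
```

View pics/s2c.png

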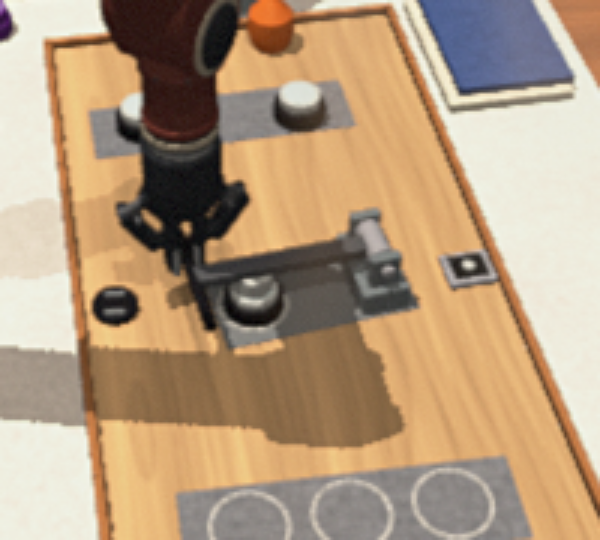

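The lever looks about level on the shell at (250,290). I'll press slightly further to make sure it's on the stop.

Request:
carry_out(
  deltas=[
    [245,0,0,0.003,0],
    [245,0,0,0.006,0],
    [245,0,0,0.006,0],
    [245,0,0,0.006,0],
  ],
)

```text
time_s: 16.23
ee_pos: [0.4395, 0.015, 0.0372]
tool_rot: [-3.14, 0.005, 1.66]
ft_force: [-1.5, -4.8, 8.1]
gripper_width: 0.144
gripper_force: 50.7
```

Request:
carry_out(
  deltas=[
    [245,0,0,0.003,0],
    [245,0,0,0.006,0],
    [245,0,0,0.006,0],
    [245,0,0,0.006,0],
  ],
)

```text
time_s: 16.73
ee_pos: [0.4396, 0.0148, 0.0361]
tool_rot: [3.139, 0.01, 1.661]
ft_force: [-12.6, -7.0, 61.6]
gripper_width: 0.151
gripper_force: 55.4
```

Run:
```python
from h import *
S=np.array([.5032,-.0169,.012]); y=.09; X=np.array([np.cos(y),np.sin(y),0]);Y=np.array([-np.sin(y),np.cos(y),0])
for q in (1.45,1.55,1.6,1.658):
  a=np.deg2rad(5)-q; h=S+X*(.125+.185*np.sin(a))+[0,0,.052+.185*np.cos(a)]
  print(q,h,(world2pix('side',[h-.065*Y,h])-[180,130])*3)
a=save('side','s3'); cv2.imwrite('pics/s3c.png',cv2.cvtColor(cv2.resize(a[200:250,230:320],None,fx=8,fy=8),cv2.COLOR_RGB2BGR))
```

```text
1.45 [ 0.4474166  -0.02193411  0.1022145 ] [[212.63480453 302.59309912]
 [195.70489951 252.32839764]]
1.55 [ 0.44451759 -0.02219572  0.08395273] [[209.7285749  316.248782  ]
 [193.06034139 265.96988373]]
1.6 [ 0.44375333 -0.02226469  0.07473558] [[209.01672097 322.89360244]
 [192.45369321 272.62102926]]
1.658 [ 0.44344284 -0.02229271  0.06401162] [[208.80129114 330.42008533]
 [192.33922027 280.1658149 ]]
```

View pics/s3c.png

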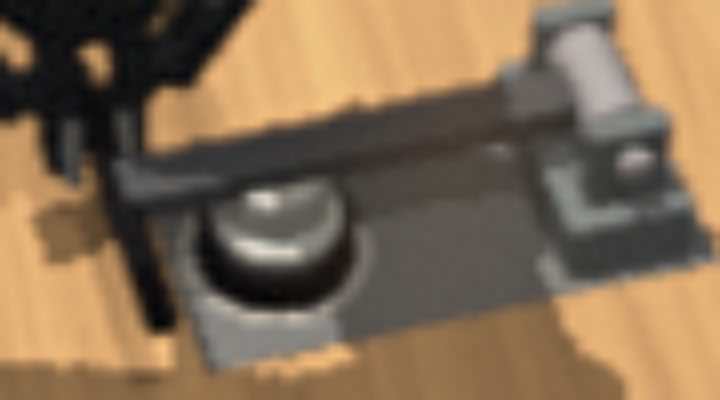

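Hard stop confirmed by the force jump. I'll ease off and guide the lever back up along its arc.

Request:
carry_out(
  deltas=[
    [245,0.0,0.0,-0.009,0],
    [245,0,0.001,-0.025,0],
    [245,0,0.005,-0.045,0],
    [245,0,0.0114,-0.066,0],
    [245,0,0.02,-0.086,0],
    [245,0,0.0314,-0.105,0],
    [245,0,0.0447,-0.1224,0],
    [245,0,0.06,-0.138,0],
    [245,0,0.077,-0.152,0],
    [245,0,0.0954,-0.164,0],
  ],
)

```text
time_s: 18.02
ee_pos: [0.5228, 0.0235, 0.1967]
tool_rot: [-3.114, 0.01, 1.662]
ft_force: [-19.9, -8.0, 28.7]
gripper_width: 0.152
gripper_force: 48.4
```

Request:
carry_out(
  deltas=[
    [245,0,0.02,-0.0095,0],
    [245,0,0.0406,-0.0165,0],
    [245,0,0.062,-0.021,0],
    [245,0,0.0836,-0.0235,0],
    [245,0,0.1055,-0.024,0],
    [245,0,0.1055,-0.024,0],
    [80,0,0.1055,-0.024,0],
    [80,0,0.1055,-0.024,0],
    [80,0,0.1055,-0.06,0],
    [0,0,0.1055,-0.1,0],
  ],
)

```text
time_s: 19.27
ee_pos: [0.6397, 0.0351, 0.2941]
tool_rot: [-3.139, -0.001, 1.661]
ft_force: [0.4, 0.8, -0.5]
gripper_width: 0.875
gripper_force: 0.0
```

Run:
```python
from h import *
s=env.state(); print(s['time_s'],s['ee_pos'],s['tool_rot'],s['gripper_width'],s['ft_force'])
print(delta([.45,-.017,.30],0))
```

```text
19.275 [0.63967285 0.03506019 0.29412731] [-3.13932373e+00 -5.95947329e-04  1.66108131e+00] 0.8753745580073194 [ 0.43297435  0.76152853 -0.51601026]
(array([-0.0347, -0.1936, -0.0055]), 1.6611)
```

Request:
carry_out(
  deltas=[
    [0,-0.005,-0.03,-0.006,0.18],
    [0,-0.01,-0.07,-0.006,0.36],
    [0,-0.02,-0.11,-0.006,0.54],
    [0,-0.03,-0.15,-0.006,0.72],
    [0,-0.035,-0.19,-0.006,0.9],
    [0,-0.035,-0.194,-0.006,1.08],
    [0,-0.035,-0.194,-0.006,1.26],
    [0,-0.035,-0.194,0.05,1.44],
    [0,-0.035,-0.194,0.1,1.62],
    [0,-0.035,-0.194,0.14,1.661],
  ],
)

```text
time_s: 20.52
ee_pos: [0.4495, -0.0169, 0.1527]
tool_rot: [-3.141, 0.001, -0.002]
ft_force: [0.8, 0.1, 0.8]
gripper_width: 0.995
gripper_force: 0.0
```

Run:
```python
from h import *
s=env.state(); P=vision.camera_params('wrist'); print(s['time_s'],s['ee_pos'],s['tool_rot'])
im=save('wrist','w7'); print(shells(P=P,im=im,ztop=.038))
uv=world2pix('wrist',[.5032,-.0169,.038],P)[0]; print(uv,cover(uv,ztop=.038,P=P,im=im),cover(uv,ztop=.046,P=P,im=im))
x,y=uv.astype(int); x=min(max(x,90),420);y=max(y,75)
cv2.imwrite('pics/w7c.png',cv2.cvtColor(cv2.resize(im[y-75:y+75,x-90:x+90],None,fx=4,fy=4),cv2.COLOR_RGB2BGR))
print(delta([.503,-.017,.0135],0))
```

```text
20.525 [ 0.44952284 -0.01691751  0.15270543] [-3.14125283e+00  5.27878624e-04 -2.13071541e-03]
[(0.42, array([479., 105., 512., 236.]), array([ 0.4608, -0.2062,  0.038 ]))]
[248.58138316 114.65298002] (np.float64(0.78), array([ 0.5042, -0.0189]), 104.0) (np.float64(0.728), array([ 0.506 , -0.0189]), 104.0)
(array([0.0574, 0.0002, 0.1371]), 0.0009)
```

View pics/w7c.png

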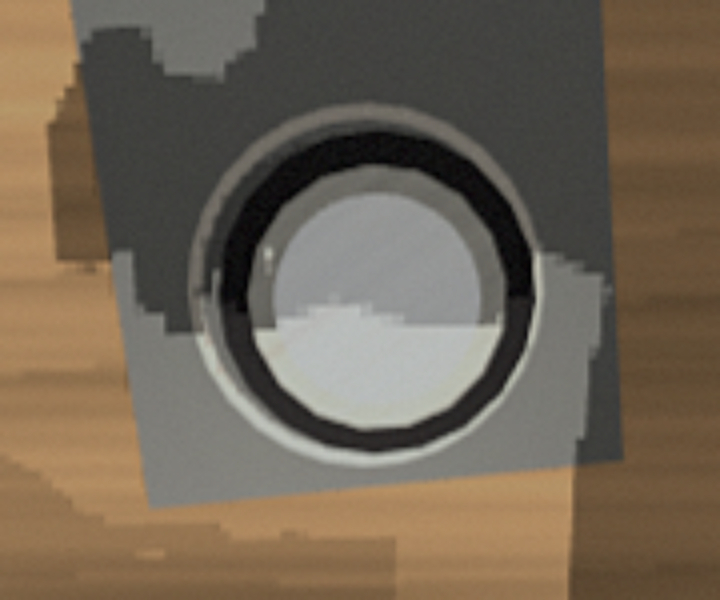

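The cover is seated evenly inside the black rim at (375,310) in the crop, and the shell is within 2 mm of the station. I'll grasp it and slide it on.

Request:
carry_out(
  deltas=[
    [0,0.03,0,0.03,0],
    [0,0.0584,0.001,0.06,0],
    [0,0.0584,0.001,0.1,0],
    [0,0.0584,0.001,0.137,0],
    [0,0.0584,0.001,0.137,0],
    [120,0.0584,0.001,0.137,0],
    [120,0.0584,0.001,0.137,0],
    [120,0.0584,0.001,0.137,0],
    [120,0.0584,0.001,0.137,0],
    [120,0.0584,0.001,0.137,0],
  ],
  squeeze=30,
)

```text
time_s: 21.88
ee_pos: [0.5102, -0.0181, 0.0198]
tool_rot: [3.141, -0.005, -0.0]
ft_force: [-0.5, -0.3, 6.1]
gripper_width: 0.674
gripper_force: 31.3
```

Run:
```python
from h import *
for i in range(3):
  s=env.state(); P=vision.camera_params('wrist'); print(s['time_s'],s['ee_pos'],s['tool_rot'],s['gripper_width'],s['ft_force']); im=vision.get_image('wrist')
save('wrist','w8',im)
```

```text
21.875 [ 0.51016753 -0.01810212  0.01979844] [ 3.14145608e+00 -4.68755273e-03 -1.97021916e-04] 0.6744910200526069 [-0.5084967  -0.29552795  6.10344436]
21.925 [ 0.51016972 -0.0181118   0.01977654] [ 3.14145958e+00 -4.67003304e-03 -2.18403443e-04] 0.6715006998846123 [-0.9143989  -0.91254952  6.45450109]
21.975 [ 0.51017472 -0.01810759  0.01980483] [ 3.14145660e+00 -4.72063776e-03 -1.86914036e-04] 0.6698961268651185 [-0.52786592 -0.13687918  6.20592201]
```

View pics/w8.png

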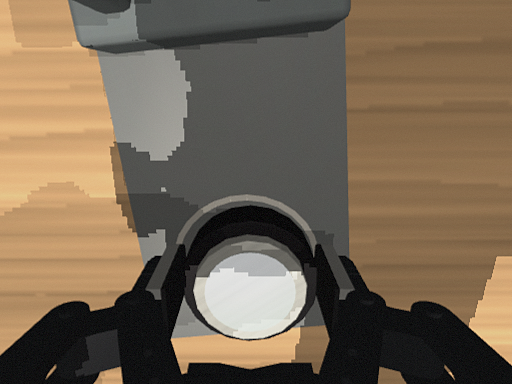

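The grip is 6 mm high and 6 mm forward. I'll regrip properly.

Request:
carry_out(
  deltas=[
    [20,0,0,0,0],
    [20,0,0,0,0],
    [20,-0.006,0,0.006,0],
    [20,-0.006,0,0.006,0],
    [20,-0.006,0,0.006,0],
    [120,-0.006,0,0.006,0],
    [120,-0.006,0,0.006,0],
    [120,-0.006,0,0.006,0],
    [120,-0.006,0,0.006,0],
  ],
)

```text
time_s: 23.15
ee_pos: [0.5026, -0.0181, 0.0116]
tool_rot: [3.142, -0.0, -0.0]
ft_force: [-0.7, -0.2, 3.9]
gripper_width: 0.679
gripper_force: 32.0
```

Run:
```python
from h import *
s=env.state(); P=vision.camera_params('wrist'); print(s['time_s'],s['ee_pos'],s['tool_rot'],s['gripper_width'],s['ft_force']); im=vision.get_image('wrist')
uv=world2pix('wrist',[*s['ee_pos'][:2],.038],P)[0]; print(uv,cover(uv,ztop=.038,P=P,im=im)); print(delta([.5445,-.2696,.0135],0))
```

```text
23.15 [ 0.50262684 -0.01809904  0.01161754] [ 3.14154020e+00 -4.86967779e-04 -2.02626603e-04] 0.6786966334038513 [-0.66521096 -0.1914458   3.88078733]
[247.83727735 291.03073518] (np.float64(0.662), array([ 0.5046, -0.0191]), 106.0)
(array([ 0.0419,  0.2515, -0.0019]), -0.0002)
```

Request:
carry_out(
  deltas=[
    [120,0.004,0.028,0,0],
    [120,0.008,0.056,0,0],
    [120,0.013,0.084,0,0],
    [120,0.018,0.112,0,0],
    [120,0.023,0.14,0,0],
    [120,0.028,0.168,0,0],
    [120,0.032,0.196,0,0],
    [120,0.036,0.224,0,0],
    [120,0.04,0.251,0,0],
    [120,0.04,0.251,0,0],
  ],
)

```text
time_s: 24.45
ee_pos: [0.5435, -0.2724, 0.0117]
tool_rot: [3.139, -0.003, -0.004]
ft_force: [0.4, -2.5, 2.9]
gripper_width: 0.679
gripper_force: 32.3
```

Run:
```python
from h import *
vision.get_image('wrist'); s=env.state(); P=vision.camera_params('wrist'); print(s['time_s'],s['ee_pos'],s['tool_rot'],s['gripper_width'],s['ft_force']); im=vision.get_image('wrist'); save('wrist','w9',im)
uv=world2pix('wrist',[*s['ee_pos'][:2],.038],P)[0]; print(uv,cover(uv,ztop=.038,P=P,im=im));
```

```text
24.5 [ 0.54331066 -0.27172745  0.01172489] [ 3.13876909e+00 -2.84004501e-03 -2.55613730e-03] 0.6757935425129313 [ 0.46106181 -3.15349744  3.66019061]
[248.04173642 290.73707415] (np.float64(0.74), array([ 0.5443, -0.2727]), 107.0)
```

Request:
carry_out(
  deltas=[
    [0,0,0,0,0],
    [0,0,0,0,0],
    [0,0,0,0,0],
    [0,0,0,-0.05,0],
    [0,-0.05,0,-0.11,0],
    [0,-0.09,0,-0.16,0],
    [0,-0.09,0,-0.16,0],
    [0,-0.09,0,-0.16,0],
  ],
)

```text
time_s: 25.55
ee_pos: [0.4525, -0.2693, 0.1719]
tool_rot: [3.141, -0.001, -0.001]
ft_force: [-0.2, 0.0, 0.2]
gripper_width: 0.999
gripper_force: 0.0
```

Run:
```python
from h import *
s=env.state(); P=vision.camera_params('wrist'); print(s['time_s'],s['ee_pos'],s['tool_rot']); im=vision.get_image('wrist'); save('wrist','w10',im)
uv=world2pix('wrist',[.5445,-.2696,.038],P)[0]; print(uv,cover(uv,ztop=.038,P=P,im=im)); 
for r in [(.4544,-.2666),(.5445,-.2696),(.6345,-.2726)]: print(r,ringfit('wrist',world2pix('wrist',[*r,.0126],P)[0],P=P,im=im,rng=(.0325,.0365)))
t=vision.get_image('top'); P=vision.camera_params('top')
for d in vision.masks_of('top','cover_a'):
  e=d['extent']; uv=[(e[0]+e[2])/2,(e[1]+e[3])/2]; print(round(d['p'],2),np.round(uv,1),cover(uv,cam='top',P=P,im=t)[:2])
```

```text
25.55 [ 0.45246886 -0.269264    0.17189707] [ 3.1406690e+00 -1.4110591e-03 -6.8392677e-04]
[248.95910003  60.34908951] (np.float64(0.924), array([ 0.5435, -0.2706]), 77.0)
(0.4544, -0.2666) (array([ 0.4545, -0.2666]), np.float64(0.0341), 634)
(0.5445, -0.2696) (array([ 0.5444, -0.2697]), np.float64(0.0342), 979)Traceback (most recent call last):
  File "<stdin>", line 4, in <module>
  File "h.py", line 32, in ringfit
    px=np.c_[u[m],v[m]]; W=pix2world(cam,px,z,P)[:,:2]; b=th[m]
                           ~~~~~~~~~^^^^^^^^^^^^
  File "h.py", line 6, in pix2world
    u=cv2.undistortPoints(np.array(uv,float).reshape(-1,1,2),K,np.array(P['distortion'],float)).reshape(-1,2)
      ~~~~~~~~~~~~~~~~~~~^^^^^^^^^^^^^^^^^^^^^^^^^^^^^^^^^^^^^^^^^^^^^^^^^^^^^^^^^^^^^^^^^^^^^^
cv2.error: OpenCV(4.12.0) /io/opencv/modules/calib3d/src/undistort.dispatch.cpp:347: error: (-215:Assertion failed) CV_IS_MAT(_src) && CV_IS_MAT(_dst) && (_src->rows == 1 || _src->cols == 1) && (_dst->rows == 1 || _dst->cols == 1) && _src->cols + _src->rows - 1 == _dst->rows + _dst->cols - 1 && (CV_MAT_TYPE(_src->type) == CV_32FC2 || CV_MAT_TYPE(_src->type) == CV_64FC2) && (CV_MAT_TYPE(_dst->type) == CV_32FC2 || CV_MAT_TYPE(_dst->type) == CV_64FC2) in function 'cvUndistortPointsInternal'
```

View pics/w10.png

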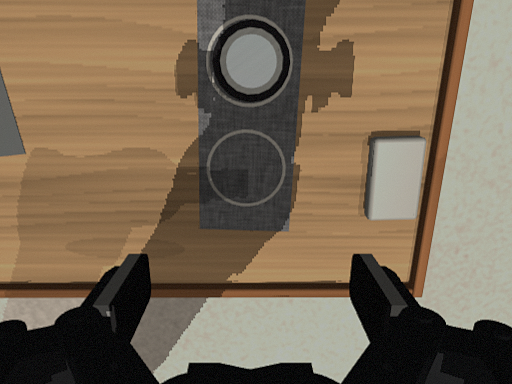

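The first shell is centred in the middle ring at (250,60), within about 1.5 mm. Back to the start mat for the near shell.

Request:
carry_out(
  deltas=[
    [0,0.0,-0.06,0,0],
    [0,0,-0.12,0,0],
    [0,0,-0.18,0,0],
    [0,0,-0.24,0,0],
    [0,0,-0.3,0,0],
    [0,0,-0.36,0,0],
    [0,0,-0.42,0,0],
    [0,-0.01,-0.48,0.01,0],
    [0,-0.025,-0.536,0.03,0],
    [0,-0.025,-0.536,0.05,0],
  ],
)

```text
time_s: 26.85
ee_pos: [0.4243, 0.2751, 0.1194]
tool_rot: [-3.136, 0.003, 0.012]
ft_force: [-0.2, -1.4, -0.5]
gripper_width: 1.0
gripper_force: 0.0
```

Request:
carry_out(
  deltas=[
    [0,0,0,0,0],
    [0,0,0,0,0],
    [0,0,0,0,0],
  ],
)

```text
time_s: 27.22
ee_pos: [0.4283, 0.2665, 0.1217]
tool_rot: [-3.141, -0.001, -0.002]
ft_force: [-0.2, -0.8, 0.0]
gripper_width: 0.995
gripper_force: 0.0
```

Run:
```python
from h import *
s=env.state(); P=vision.camera_params('wrist'); print(s['time_s'],s['ee_pos'],s['tool_rot']); im=save('wrist','w11')
for r in shells(P=P,im=im): print(r[:2],cover([(r[1][0]+r[1][2])/2,(r[1][1]+r[1][3])/2],P=P,im=im))
```

```text
27.225 [0.42833043 0.26646621 0.12173916] [-3.14112705e+00 -8.82927929e-04 -2.01476481e-03]
(0.82, array([214., 165., 285., 235.])) (np.float64(0.928), array([0.4269, 0.2669]), 110.0)
```

Request:
carry_out(
  deltas=[
    [0,-0.0015,0,0.05,0],
    [0,-0.0015,0,0.09,0],
    [0,-0.0015,0,0.109,0],
    [0,-0.0015,0,0.109,0],
    [0,-0.0015,0,0.109,0],
    [120,-0.0015,0,0.109,0],
    [120,-0.0015,0,0.109,0],
    [120,-0.0015,0,0.109,0],
    [120,-0.0015,0,0.109,0],
    [120,-0.0015,0,0.109,0],
  ],
  squeeze=30,
)

```text
time_s: 28.58
ee_pos: [0.4267, 0.2675, 0.0137]
tool_rot: [-3.14, -0.002, -0.0]
ft_force: [-0.4, 0.5, 5.7]
gripper_width: 0.678
gripper_force: 31.2
```

Request:
carry_out(
  deltas=[
    [120,0.004,0.03,0,0],
    [120,0.012,0.06,0,0],
    [120,0.02,0.09,0,0],
    [120,0.03,0.12,0,0],
    [120,0.04,0.15,0,0],
    [120,0.05,0.18,0,0],
    [120,0.06,0.21,0,0],
    [120,0.07,0.24,0,0],
    [120,0.0755,0.27,0,0],
    [120,0.0765,0.2844,0,0],
  ],
)

```text
time_s: 29.82
ee_pos: [0.5045, -0.0167, 0.0138]
tool_rot: [-3.138, -0.005, -0.001]
ft_force: [0.2, 4.6, 4.6]
gripper_width: 0.68
gripper_force: 32.9
```

Request:
carry_out(
  deltas=[
    [120,0,0,0,0],
    [120,0,0,0,0],
    [120,0,0,0,0],
  ],
)

```text
time_s: 30.2
ee_pos: [0.5045, -0.0185, 0.0138]
tool_rot: [3.14, -0.005, -0.002]
ft_force: [1.1, -1.3, 5.4]
gripper_width: 0.673
gripper_force: 33.0
```

Run:
```python
from h import *
s=env.state(); P=vision.camera_params('wrist'); print(s['time_s'],s['ee_pos'],s['tool_rot'],s['gripper_width']); im=save('wrist','w12')
uv=world2pix('wrist',[*s['ee_pos'][:2],.046],P)[0]; print(uv,cover(uv,P=P,im=im))
```

```text
30.2 [ 0.50454138 -0.01850221  0.01375404] [ 3.14038273e+00 -4.56075827e-03 -1.64401547e-03] 0.6727490493730909
[247.89135048 299.93715658] (np.float64(0.484), array([ 0.5055, -0.0235]), 102.0)
```

Request:
carry_out(
  deltas=[
    [0,0,0,0,0],
    [0,0,0,0,0],
    [0,0,0,0,0],
    [0,0,0,-0.05,0],
    [0,-0.02,0,-0.1,0],
    [0,-0.05,0,-0.16,-0.18],
    [0,-0.05,0,-0.22,-0.36],
    [0,-0.05,0,-0.286,-0.54],
    [0,-0.05,0,-0.286,-0.72],
    [0,-0.05,0,-0.286,-0.9],
  ],
)

```text
time_s: 31.5
ee_pos: [0.4525, -0.0176, 0.2993]
tool_rot: [3.139, -0.0, 0.905]
ft_force: [0.7, -0.9, -0.3]
gripper_width: 0.999
gripper_force: 0.0
```

Run:
```python
from h import *
vision.get_image('wrist');vision.get_image('wrist')
s=env.state(); P=vision.camera_params('wrist'); print(s['time_s'],s['ee_pos'],s['tool_rot']); im=save('wrist','w13')
uv=world2pix('wrist',[.504,-.018,.046],P)[0]; print(uv,cover(uv,P=P,im=im)); print(delta([.640,.0356,.30],1.66))
```

```text
31.6 [ 0.45200099 -0.01771461  0.29810771] [-3.14095577e+00  3.98070280e-04  8.99567059e-01]
[285.54784489 121.65674956] (np.float64(0.837), array([ 0.504, -0.018]), 104.0)
(array([ 0.159 ,  0.1137, -0.0022]), -0.763)
```

Shell is on station at (.504, −.018). On to the handle.

Request:
carry_out(
  deltas=[
    [80,0.035,0.025,0,-0.18],
    [80,0.07,0.05,0,-0.36],
    [80,0.11,0.08,0,-0.54],
    [80,0.145,0.105,0,-0.7],
    [80,0.159,0.114,0,-0.763],
    [80,0.159,0.114,0,-0.763],
    [80,0.159,0.114,0,-0.763],
    [80,0.159,0.114,0,-0.763],
  ],
)

```text
time_s: 32.65
ee_pos: [0.6399, 0.0357, 0.2988]
tool_rot: [3.141, 0.001, 1.662]
ft_force: [0.5, 0.2, 0.2]
gripper_width: 0.687
gripper_force: 0.0
```

Request:
carry_out(
  deltas=[
    [80,0,0,0.04,0],
    [80,0,0,0.07,0],
    [80,0,0,0.07,0],
    [245,0,0,0.07,0],
    [245,0,0,0.07,0],
    [245,0,0,0.07,0],
    [245,0,0,0.07,0],
    [245,0,0,0.07,0],
  ],
  squeeze=40,
)

```text
time_s: 33.65
ee_pos: [0.6404, 0.0365, 0.2301]
tool_rot: [3.141, 0.0, 1.663]
ft_force: [-2.7, -1.0, 6.7]
gripper_width: 0.148
gripper_force: 39.0
```

Request:
carry_out(
  deltas=[
    [245,0,-0.022,-0.0006,0],
    [245,0,-0.0437,0.0014,0],
    [245,0,-0.065,0.006,0],
    [245,0,-0.086,0.013,0],
    [245,0,-0.1056,0.0224,0],
    [245,0,-0.124,0.034,0],
    [245,0,-0.141,0.048,0],
  ],
)

```text
time_s: 34.52
ee_pos: [0.5019, 0.0226, 0.1822]
tool_rot: [3.135, 0.003, 1.663]
ft_force: [1.7, -3.6, 6.0]
gripper_width: 0.147
gripper_force: 43.3
```

Request:
carry_out(
  deltas=[
    [245,0,-0.015,0.0157,0],
    [245,0,-0.0285,0.033,0],
    [245,0,-0.0396,0.052,0],
    [245,0,-0.0485,0.072,0],
    [245,0,-0.055,0.093,0],
    [245,0,-0.0587,0.1145,0],
    [245,0,-0.06,0.1364,0],
    [245,0,-0.06,0.1435,0],
    [245,0,-0.06,0.147,0],
    [245,0,-0.06,0.147,0],
  ],
)

```text
time_s: 35.78
ee_pos: [0.4395, 0.0161, 0.0364]
tool_rot: [3.141, 0.008, 1.664]
ft_force: [-8.4, -6.4, 33.0]
gripper_width: 0.147
gripper_force: 51.6
```

On the stop (33 N). Guiding it back up.

Request:
carry_out(
  deltas=[
    [245,0.0,0.0,-0.006,0],
    [245,0,0.001,-0.022,0],
    [245,0,0.005,-0.043,0],
    [245,0,0.0114,-0.064,0],
    [245,0,0.02,-0.084,0],
    [245,0,0.0314,-0.104,0],
    [245,0,0.0447,-0.122,0],
    [245,0,0.06,-0.138,0],
    [245,0,0.077,-0.152,0],
    [245,0,0.0954,-0.164,0],
  ],
)

```text
time_s: 37.02
ee_pos: [0.5283, 0.0253, 0.1999]
tool_rot: [-3.126, 0.008, 1.665]
ft_force: [-15.8, -7.2, 23.4]
gripper_width: 0.148
gripper_force: 46.5
```

Request:
carry_out(
  deltas=[
    [245,0,0.02,-0.0095,0],
    [245,0,0.0406,-0.0165,0],
    [245,0,0.062,-0.021,0],
    [245,0,0.0836,-0.0235,0],
    [245,0,0.1055,-0.024,0],
    [245,0,0.1055,-0.024,0],
    [80,0,0.1055,-0.024,0],
    [80,0,0.1055,-0.024,0],
    [80,0,0.1055,-0.06,0],
    [0,0,0.1055,-0.1,0],
  ],
)

```text
time_s: 38.28
ee_pos: [0.6404, 0.0357, 0.2974]
tool_rot: [-3.14, -0.0, 1.663]
ft_force: [1.1, 1.8, -0.6]
gripper_width: 0.876
gripper_force: 0.0
```

Request:
carry_out(
  deltas=[
    [0,-0.005,-0.03,-0.006,0.18],
    [0,-0.01,-0.07,-0.006,0.36],
    [0,-0.02,-0.11,-0.006,0.54],
    [0,-0.03,-0.15,-0.006,0.72],
    [0,-0.035,-0.19,-0.006,0.9],
    [0,-0.035,-0.194,-0.006,1.08],
    [0,-0.035,-0.194,-0.006,1.26],
    [0,-0.035,-0.194,0.05,1.44],
    [0,-0.035,-0.194,0.1,1.62],
    [0,-0.035,-0.194,0.14,1.664],
  ],
)

```text
time_s: 39.52
ee_pos: [0.4502, -0.0166, 0.1559]
tool_rot: [3.142, -0.0, -0.003]
ft_force: [0.7, -0.7, 0.5]
gripper_width: 1.002
gripper_force: 0.0
```

Request:
carry_out(
  deltas=[
    [0,0,0,0,0],
    [0,0,0,0,0],
    [0,0,0,0,0],
  ],
)

```text
time_s: 39.9
ee_pos: [0.4519, -0.0164, 0.159]
tool_rot: [-3.142, -0.004, -0.001]
ft_force: [-0.2, 0.9, -1.1]
gripper_width: 0.999
gripper_force: 0.0
```

Run:
```python
from h import *
s=env.state(); P=vision.camera_params('wrist'); print(s['time_s'],s['ee_pos'],s['tool_rot']); im=save('wrist','w14')
uv=world2pix('wrist',[.504,-.018,.038],P)[0]; print(uv)
for z in (.036,.038,.042,.046): print(z,cover(uv,ztop=z,P=P,im=im))
```

```text
39.9 [ 0.45193512 -0.01635948  0.15904948] [-3.14154278e+00 -4.07610799e-03 -1.04304086e-03]
[250.8648349  116.74860387]
0.036 (np.float64(0.812), array([ 0.5038, -0.019 ]), 103.0)
0.038 (np.float64(0.798), array([ 0.504, -0.019]), 102.0)
0.042 (np.float64(0.777), array([ 0.5054, -0.019 ]), 102.0)
0.046 (np.float64(0.753), array([ 0.5058, -0.018 ]), 101.0)
```

Cover fit matches the shut height. Grasping and sliding to ring0 at (.4545, −.2666).

Request:
carry_out(
  deltas=[
    [0,0.03,0.001,0.03,0],
    [0,0.052,0.002,0.06,0],
    [0,0.052,0.002,0.1,0],
    [0,0.052,0.002,0.146,0],
    [0,0.052,0.002,0.146,0],
    [0,0.052,0.002,0.146,0],
  ],
  squeeze=30,
)

```text
time_s: 40.7
ee_pos: [0.5039, -0.0183, 0.013]
tool_rot: [-3.141, -0.003, -0.001]
ft_force: [0.7, -0.1, 0.2]
gripper_width: 0.999
gripper_force: 0.0
```

Request:
carry_out(
  deltas=[
    [120,0,0,0,0],
    [120,0,0,0,0],
    [120,0,0,0,0],
    [120,0,0,0,0],
    [120,0,0,0,0],
  ],
)

```text
time_s: 41.32
ee_pos: [0.5038, -0.0186, 0.0133]
tool_rot: [3.141, -0.004, -0.002]
ft_force: [-1.6, -1.3, 5.7]
gripper_width: 0.676
gripper_force: 30.9
```

Request:
carry_out(
  deltas=[
    [120,-0.008,0.028,0,0],
    [120,-0.016,0.056,0,0],
    [120,-0.024,0.084,0,0],
    [120,-0.032,0.112,0,0],
    [120,-0.04,0.14,0,0],
    [120,-0.046,0.168,0,0],
    [120,-0.049,0.196,0,0],
    [120,-0.0495,0.224,0,0],
    [120,-0.0495,0.2475,0,0],
    [120,-0.0495,0.2475,0,0],
  ],
)

```text
time_s: 42.58
ee_pos: [0.4545, -0.2682, 0.0134]
tool_rot: [3.139, -0.005, -0.004]
ft_force: [1.1, -1.2, 5.4]
gripper_width: 0.674
gripper_force: 33.0
```

Request:
carry_out(
  deltas=[
    [120,0,0,0,0],
    [120,0,0,0,0],
    [0,0,0,0,0],
    [0,0,0,0,0],
    [0,0,0,0,0],
    [0,0,0,-0.05,0],
    [0,-0.0,0,-0.11,0],
    [0,0,0,-0.16,0],
    [0,0,0,-0.16,0],
    [0,0,0,-0.16,0],
  ],
)

```text
time_s: 43.82
ee_pos: [0.4518, -0.2659, 0.1706]
tool_rot: [-3.141, 0.002, -0.001]
ft_force: [-0.7, -0.1, -0.5]
gripper_width: 0.998
gripper_force: 0.0
```

Run:
```python
from h import *
s=env.state(); P=vision.camera_params('wrist'); print(s['time_s'],s['ee_pos'],s['tool_rot']); im=save('wrist','w15')
for r in [(.4545,-.2666),(.5444,-.2697)]:
  uv=world2pix('wrist',[*r,.038],P)[0]; print(uv,cover(uv,ztop=.038,P=P,im=im))
  print(ringfit('wrist',world2pix('wrist',[*r,.0126],P)[0],P=P,im=im,rng=(.0325,.0365)))
```

```text
43.825 [ 0.45179213 -0.26594177  0.17057802] [-3.14129989e+00  1.82982331e-03 -1.25570916e-03]
[249.62488502 175.36042876] (np.float64(0.758), array([ 0.4555, -0.2686]), 96.0)
(array([ 0.4543, -0.2667]), np.float64(0.0343), 590)
[253.68980238  58.77167927] (np.float64(0.927), array([ 0.5434, -0.2717]), 78.0)
(array([ 0.5444, -0.2697]), np.float64(0.0343), 975)
```

Second shell is within 2 mm of its ring. Third shell.

Request:
carry_out(
  deltas=[
    [0,0.0,-0.06,0,0],
    [0,0,-0.12,0,0],
    [0,0,-0.18,0,0],
    [0,0,-0.24,0,0],
    [0,0,-0.3,0,0],
    [0,0,-0.36,0,0],
    [0,0,-0.42,0,0],
    [0,0.03,-0.47,0,0],
    [0,0.06,-0.5,0,0],
    [0,0.09,-0.522,0,0],
  ],
)

```text
time_s: 45.12
ee_pos: [0.5428, 0.2575, 0.1691]
tool_rot: [3.14, 0.004, 0.002]
ft_force: [-0.4, -0.8, -0.0]
gripper_width: 0.999
gripper_force: 0.0
```

Request:
carry_out(
  deltas=[
    [0,0.04,0,0.03,0],
    [0,0.065,0,0.05,0],
    [0,0.065,0,0.05,0],
    [0,0.065,0,0.05,0],
    [0,0.065,0,0.05,0],
  ],
)

```text
time_s: 45.75
ee_pos: [0.6074, 0.2567, 0.1223]
tool_rot: [-3.141, -0.0, 0.001]
ft_force: [-0.1, -0.8, -0.2]
gripper_width: 0.997
gripper_force: 0.0
```

Run:
```python
from h import *
s=env.state(); P=vision.camera_params('wrist'); print(s['time_s'],s['ee_pos'],s['tool_rot']); im=save('wrist','w16')
for r in shells(P=P,im=im): print(r[:2],cover([(r[1][0]+r[1][2])/2,(r[1][1]+r[1][3])/2],P=P,im=im))
```

```text
45.75 [0.60739914 0.25672648 0.12226824] [-3.14076359e+00 -3.08687102e-04  6.11014529e-04]
(0.6, array([217., 164., 281., 233.])) (np.float64(0.939), array([0.6078, 0.2565]), 112.0)
```

Request:
carry_out(
  deltas=[
    [0,0.0005,0,0.05,0],
    [0,0.0005,0,0.09,0],
    [0,0.0005,0,0.1095,0],
    [0,0.0005,0,0.1095,0],
    [0,0.0005,0,0.1095,0],
    [120,0.0005,0,0.1095,0],
    [120,0.0005,0,0.1095,0],
    [120,0.0005,0,0.1095,0],
    [120,0.0005,0,0.1095,0],
    [120,0.0005,0,0.1095,0],
  ],
  squeeze=30,
)

```text
time_s: 47.1
ee_pos: [0.6098, 0.2566, 0.0137]
tool_rot: [-3.14, -0.003, -0.001]
ft_force: [-0.3, -0.8, 6.0]
gripper_width: 0.671
gripper_force: 32.6
```

Request:
carry_out(
  deltas=[
    [120,-0.012,0.028,0,0],
    [120,-0.027,0.054,0,0],
    [120,-0.042,0.08,0,0],
    [120,-0.058,0.106,0,0],
    [120,-0.074,0.132,0,0],
    [120,-0.088,0.16,0,0],
    [120,-0.098,0.19,0,0],
    [120,-0.103,0.22,0,0],
    [120,-0.105,0.25,0,0],
    [120,-0.105,0.273,0,0],
  ],
)

```text
time_s: 48.35
ee_pos: [0.5059, -0.0141, 0.0137]
tool_rot: [-3.136, -0.007, 0.001]
ft_force: [0.4, 5.9, 6.7]
gripper_width: 0.674
gripper_force: 33.0
```

Request:
carry_out(
  deltas=[
    [120,0,0,0,0],
    [120,0,0,0,0],
    [120,0,0,0,0],
  ],
)

```text
time_s: 48.72
ee_pos: [0.506, -0.0175, 0.0136]
tool_rot: [3.141, -0.005, -0.002]
ft_force: [-0.0, -0.8, 8.9]
gripper_width: 0.679
gripper_force: 33.2
```

Grip held. Releasing, then rise and turn.

Request:
carry_out(
  deltas=[
    [0,0,0,0,0],
    [0,0,0,0,0],
    [0,0,0,0,0],
    [0,0,0,-0.05,0],
    [0,-0.02,0,-0.1,0],
    [0,-0.052,0,-0.16,-0.18],
    [0,-0.052,0,-0.22,-0.36],
    [0,-0.052,0,-0.286,-0.54],
    [0,-0.052,0,-0.286,-0.72],
    [0,-0.052,0,-0.286,-0.9],
  ],
)

```text
time_s: 49.98
ee_pos: [0.4517, -0.0171, 0.2988]
tool_rot: [3.139, -0.0, 0.904]
ft_force: [-0.4, -0.5, -0.4]
gripper_width: 1.001
gripper_force: 0.0
```

Run:
```python
from h import *
vision.get_image('wrist');vision.get_image('wrist')
s=env.state(); P=vision.camera_params('wrist'); print(s['time_s'],s['ee_pos'],s['tool_rot']); im=save('wrist','w17')
uv=world2pix('wrist',[.504,-.018,.046],P)[0]; print(uv,cover(uv,P=P,im=im)); print(delta([.640,.0356,.30],1.66))
```

```text
50.075 [ 0.45118554 -0.01726098  0.29754763] [-3.14074121e+00  1.56871223e-04  8.98656664e-01]
[286.44880946 121.5969166 ] (np.float64(0.817), array([ 0.504, -0.018]), 105.0)
(array([ 0.1592,  0.1145, -0.0028]), -0.7639)
```

Request:
carry_out(
  deltas=[
    [80,0.035,0.025,0,-0.18],
    [80,0.07,0.05,0,-0.36],
    [80,0.11,0.08,0,-0.54],
    [80,0.145,0.105,0,-0.7],
    [80,0.159,0.1145,0,-0.764],
    [80,0.159,0.1145,0,-0.764],
    [80,0.159,0.1145,0,-0.764],
    [80,0.159,0.1145,0,-0.764],
  ],
)

```text
time_s: 51.12
ee_pos: [0.6395, 0.0356, 0.2983]
tool_rot: [3.141, 0.001, 1.662]
ft_force: [-0.7, 0.5, -0.0]
gripper_width: 0.688
gripper_force: 0.0
```

Request:
carry_out(
  deltas=[
    [80,0,0,0.04,0],
    [80,0,0,0.069,0],
    [80,0,0,0.069,0],
    [245,0,0,0.069,0],
    [245,0,0,0.069,0],
    [245,0,0,0.069,0],
    [245,0,0,0.069,0],
    [245,0,0,0.069,0],
  ],
  squeeze=40,
)

```text
time_s: 52.12
ee_pos: [0.6402, 0.0366, 0.2306]
tool_rot: [3.14, -0.0, 1.663]
ft_force: [-1.9, -0.8, 5.9]
gripper_width: 0.147
gripper_force: 39.1
```

Request:
carry_out(
  deltas=[
    [245,0,-0.022,-0.0006,0],
    [245,0,-0.0437,0.0014,0],
    [245,0,-0.065,0.006,0],
    [245,0,-0.086,0.013,0],
    [245,0,-0.1056,0.0224,0],
    [245,0,-0.124,0.034,0],
    [245,0,-0.141,0.048,0],
  ],
)

```text
time_s: 53.0
ee_pos: [0.5016, 0.0226, 0.1823]
tool_rot: [3.135, 0.002, 1.663]
ft_force: [2.6, -2.0, 5.4]
gripper_width: 0.145
gripper_force: 43.2
```

Request:
carry_out(
  deltas=[
    [245,0,-0.015,0.0157,0],
    [245,0,-0.0285,0.033,0],
    [245,0,-0.0396,0.052,0],
    [245,0,-0.0485,0.072,0],
    [245,0,-0.055,0.093,0],
    [245,0,-0.0587,0.1145,0],
    [245,0,-0.06,0.1364,0],
    [245,0,-0.06,0.1435,0],
    [245,0,-0.06,0.147,0],
    [245,0,-0.06,0.147,0],
  ],
)

```text
time_s: 54.25
ee_pos: [0.4395, 0.0161, 0.0369]
tool_rot: [3.141, 0.008, 1.664]
ft_force: [-7.8, -8.0, 33.1]
gripper_width: 0.142
gripper_force: 51.5
```

On the stop again. Returning.

Request:
carry_out(
  deltas=[
    [245,0.0,0.0,-0.006,0],
    [245,0,0.001,-0.022,0],
    [245,0,0.005,-0.043,0],
    [245,0,0.0114,-0.064,0],
    [245,0,0.02,-0.084,0],
    [245,0,0.0314,-0.104,0],
    [245,0,0.0447,-0.122,0],
    [245,0,0.06,-0.138,0],
    [245,0,0.077,-0.152,0],
    [245,0,0.0954,-0.164,0],
  ],
)

```text
time_s: 55.5
ee_pos: [0.5287, 0.0253, 0.2002]
tool_rot: [-3.128, 0.007, 1.665]
ft_force: [-9.8, -4.9, 14.3]
gripper_width: 0.145
gripper_force: 46.3
```

Request:
carry_out(
  deltas=[
    [245,0,0.02,-0.0095,0],
    [245,0,0.0406,-0.0165,0],
    [245,0,0.062,-0.021,0],
    [245,0,0.0836,-0.0235,0],
    [245,0,0.1055,-0.024,0],
    [245,0,0.1055,-0.024,0],
    [80,0,0.1055,-0.024,0],
    [80,0,0.1055,-0.024,0],
    [80,0,0.1055,-0.06,0],
    [0,0,0.1055,-0.1,0],
  ],
)

```text
time_s: 56.75
ee_pos: [0.6398, 0.0356, 0.2978]
tool_rot: [-3.14, -0.0, 1.663]
ft_force: [0.6, 0.0, 0.1]
gripper_width: 0.876
gripper_force: 0.0
```

Request:
carry_out(
  deltas=[
    [0,-0.005,-0.03,-0.006,0.18],
    [0,-0.01,-0.07,-0.006,0.36],
    [0,-0.02,-0.11,-0.006,0.54],
    [0,-0.03,-0.15,-0.006,0.72],
    [0,-0.035,-0.19,-0.006,0.9],
    [0,-0.035,-0.194,-0.006,1.08],
    [0,-0.035,-0.194,-0.006,1.26],
    [0,-0.035,-0.194,0.05,1.44],
    [0,-0.035,-0.194,0.1,1.62],
    [0,-0.035,-0.194,0.14,1.664],
  ],
)

```text
time_s: 58.0
ee_pos: [0.4496, -0.0168, 0.1563]
tool_rot: [3.141, 0.0, -0.003]
ft_force: [0.7, 0.1, 0.9]
gripper_width: 0.999
gripper_force: 0.0
```

Request:
carry_out(
  deltas=[
    [0,0,0,0,0],
    [0,0,0,0,0],
    [0,0,0,0,0],
  ],
)

```text
time_s: 58.38
ee_pos: [0.4514, -0.0163, 0.1595]
tool_rot: [-3.141, -0.004, -0.001]
ft_force: [0.8, -0.4, 0.6]
gripper_width: 1.003
gripper_force: 0.0
```

Run:
```python
from h import *
s=env.state(); P=vision.camera_params('wrist'); print(s['time_s'],s['ee_pos'],s['tool_rot']); im=save('wrist','w18')
uv=world2pix('wrist',[.504,-.018,.038],P)[0]; print(uv)
for z in (.036,.038,.042,.046): print(z,cover(uv,ztop=z,P=P,im=im))
```

```text
58.375 [ 0.4513885  -0.01634407  0.15949039] [-3.14143598e+00 -3.84389929e-03 -1.16034115e-03]
[250.87829391 115.92285521]
0.036 (np.float64(0.811), array([ 0.5038, -0.018 ]), 100.0)
0.038 (np.float64(0.8), array([ 0.504, -0.018]), 100.0)
0.042 (np.float64(0.767), array([ 0.5044, -0.018 ]), 99.0)
0.046 (np.float64(0.75), array([ 0.5058, -0.018 ]), 99.0)
```

Request:
carry_out(
  deltas=[
    [0,0.03,0.001,0.03,0],
    [0,0.0525,0.0015,0.06,0],
    [0,0.0525,0.0015,0.1,0],
    [0,0.0525,0.0015,0.146,0],
    [0,0.0525,0.0015,0.146,0],
    [0,0.0525,0.0015,0.146,0],
  ],
  squeeze=30,
)

```text
time_s: 59.18
ee_pos: [0.5039, -0.0178, 0.0135]
tool_rot: [-3.141, -0.003, -0.001]
ft_force: [-0.2, 0.5, 0.2]
gripper_width: 0.999
gripper_force: 0.0
```

Request:
carry_out(
  deltas=[
    [120,0,0,0,0],
    [120,0,0,0,0],
    [120,0,0,0,0],
    [120,0,0,0,0],
    [120,0,0,0,0],
  ],
)

```text
time_s: 59.8
ee_pos: [0.5038, -0.018, 0.0139]
tool_rot: [3.141, -0.004, -0.001]
ft_force: [-0.5, -0.6, 6.7]
gripper_width: 0.68
gripper_force: 30.9
```

Request:
carry_out(
  deltas=[
    [120,0,0.025,0,0],
    [120,0,0.055,0,0],
    [120,0,0.085,0,0],
    [120,0.005,0.115,0,0],
    [120,0.02,0.135,0,0],
    [120,0.045,0.14,0,0],
    [120,0.075,0.14,0,0],
    [120,0.105,0.14,0,0],
    [120,0.125,0.142,0,0],
    [120,0.1305,0.15,0,0],
  ],
)

```text
time_s: 61.05
ee_pos: [0.6338, -0.1653, 0.0141]
tool_rot: [-3.138, -0.001, 0.0]
ft_force: [-2.2, 5.2, 6.0]
gripper_width: 0.676
gripper_force: 32.9
```

Request:
carry_out(
  deltas=[
    [120,0,0.025,0,0],
    [120,0,0.055,0,0],
    [120,0,0.085,0,0],
    [120,0,0.1035,0,0],
    [120,0,0.1035,0,0],
    [120,0,0.1035,0,0],
    [120,0,0.1035,0,0],
  ],
)

```text
time_s: 61.92
ee_pos: [0.6341, -0.2743, 0.0141]
tool_rot: [3.138, -0.004, -0.003]
ft_force: [-0.2, -1.9, 4.6]
gripper_width: 0.677
gripper_force: 32.8
```

Run:
```python
from h import *
s=env.state(); P=vision.camera_params('wrist'); print(s['time_s'],s['ee_pos'],s['tool_rot'],s['gripper_width']); im=save('wrist','w19')
uv=world2pix('wrist',[*s['ee_pos'][:2],.038],P)[0]; print(uv,cover(uv,P=P,im=im,ztop=.038))
```

```text
61.925 [ 0.63407725 -0.27427275  0.01406201] [ 3.13799956 -0.00406734 -0.00316994] 0.677304586751029
[248.12963204 287.25780923] (np.float64(0.659), array([ 0.6351, -0.2753]), 104.0)
```

Request:
carry_out(
  deltas=[
    [120,0,-0.0015,0,0],
    [120,0,-0.0015,0,0],
    [0,0,-0.0015,0,0],
    [0,0,-0.0015,0,0],
    [0,0,-0.0015,0,0],
    [0,0,-0.0015,-0.05,0],
    [0,0,-0.0015,-0.11,0],
    [0,-0.06,0,-0.17,0],
    [0,-0.12,0,-0.22,0],
    [0,-0.16,0,-0.27,0],
  ],
)

```text
time_s: 63.22
ee_pos: [0.497, -0.2715, 0.2537]
tool_rot: [-3.142, 0.002, -0.001]
ft_force: [0.4, -1.1, 0.7]
gripper_width: 1.001
gripper_force: 0.0
```

Request:
carry_out(
  deltas=[
    [0,0,0,0,0],
    [0,0,0,0,0],
    [0,0,0,0,0],
  ],
)

```text
time_s: 63.6
ee_pos: [0.4992, -0.2711, 0.2515]
tool_rot: [-3.14, 0.002, -0.0]
ft_force: [0.1, -0.0, 0.1]
gripper_width: 1.0
gripper_force: 0.0
```

Run:
```python
from h import *
s=env.state(); P=vision.camera_params('wrist'); print(s['time_s'],s['ee_pos'],s['tool_rot']); im=save('wrist','w20')
for r in [(.4545,-.2666),(.5444,-.2697),(.6345,-.2726)]:
  uv=world2pix('wrist',[*r,.038],P)[0]; print(uv)
  try: print(cover(uv,ztop=.038,P=P,im=im), ringfit('wrist',world2pix('wrist',[*r,.0126],P)[0],P=P,im=im,rng=(.0325,.0365)))
  except Exception as e: print('x')
t=vision.get_image('top')
v=np.hstack([cv2.resize(im[0:230,120:400],(400,329)),cv2.resize(t[100:265,150:400],(400,264))[:329] if 0 else cv2.copyMakeBorder(cv2.resize(t[100:265,150:400],(400,264)),0,65,0,0,cv2.BORDER_CONSTANT)])
cv2.imwrite('pics/fin.png',cv2.cvtColor(v,cv2.COLOR_RGB2BGR))
```

```text
63.6 [ 0.49922493 -0.27107477  0.25153823] [-3.13974827e+00  1.87426843e-03 -2.11218785e-04]
[245.23054352 197.56326856]
(np.float64(0.711), array([ 0.4405, -0.2576]), 94.0) (array([ 0.4539, -0.2664]), np.float64(0.0344), 384)
[247.97065972 113.3639131 ]
(np.float64(0.79), array([ 0.5444, -0.2707]), 94.0) (array([ 0.5443, -0.2697]), np.float64(0.0343), 542)
[250.9661721   14.49693337]
(np.float64(0.959), array([ 0.6345, -0.2746]), 73.0) (array([ 0.6346, -0.2728]), np.float64(0.0343), 440)
```

View pics/fin.png

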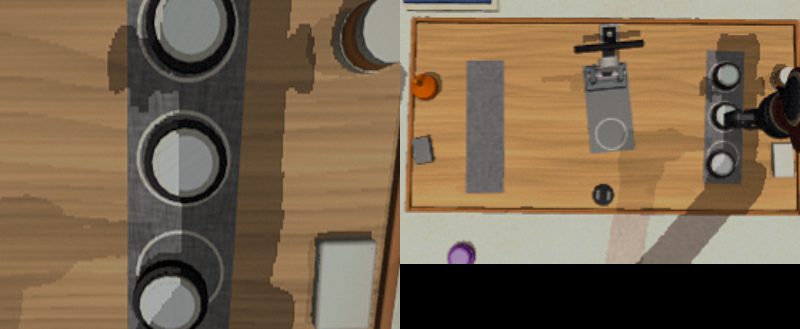

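The knock has happened. The ring0 shell now sits off its ring at (170,295) in the left half; the other two are centred. I'll hover over it, measure and slide it back.

Run:
```python
from h import *
s=env.state(); P=vision.camera_params('wrist'); im=vision.get_image('wrist')
uv=(120+168*.7,302*.7); print(cover(uv,ztop=.038,P=P,im=im),s['ee_pos'])
```

```text
(np.float64(0.81), array([ 0.4365, -0.259 ]), 90.0) [ 0.49937878 -0.27100585  0.25163018]
```

Request:
carry_out(
  deltas=[
    [0,-0.035,-0.007,0.04,0],
    [0,-0.067,-0.013,0.08,0],
    [0,-0.067,-0.013,0.129,0],
    [0,-0.067,-0.013,0.129,0],
    [0,-0.067,-0.013,0.129,0],
    [0,-0.067,-0.013,0.129,0],
  ],
)

```text
time_s: 64.5
ee_pos: [0.4341, -0.2587, 0.1258]
tool_rot: [3.14, -0.004, -0.001]
ft_force: [0.0, -0.6, 0.3]
gripper_width: 0.999
gripper_force: 0.0
```

Run:
```python
from h import *
s=env.state(); P=vision.camera_params('wrist'); im=save('wrist','w21'); print(s['ee_pos'],s['tool_rot'])
for r in shells(P=P,im=im,ztop=.038): print(r[:2],cover([(r[1][0]+r[1][2])/2,(r[1][1]+r[1][3])/2],ztop=.038,P=P,im=im))
uv=world2pix('wrist',[.435,-.257,.038],P)[0];print(uv,cover(uv,ztop=.038,P=P,im=im))
```

```text
[ 0.4340863  -0.25866739  0.12584488] [ 3.14019418e+00 -3.81519700e-03 -8.49899285e-04]
(0.78, array([230.,   2., 310.,  67.])) (np.float64(0.955), array([ 0.5448, -0.271 ]), 91.0)
(0.68, array([214., 159., 283., 224.])) (np.float64(0.827), array([ 0.4359, -0.2587]), 118.0)
(0.51, array([199.,   1., 331., 235.])) (np.float64(0.271), array([ 0.4746, -0.2576]), 85.0)
[246.10525897 195.48318805] (np.float64(0.823), array([ 0.436, -0.259]), 119.0)
```

Shell is at (.436, −.259); the TCP is 2 mm behind it.

Request:
carry_out(
  deltas=[
    [0,0.0015,0,0.05,0],
    [0,0.0015,0,0.09,0],
    [0,0.0015,0,0.1125,0],
    [0,0.0015,0,0.1125,0],
    [0,0.0015,0,0.1125,0],
    [120,0.0015,0,0.1125,0],
    [120,0.0015,0,0.1125,0],
    [120,0.0015,0,0.1125,0],
    [120,0.0015,0,0.1125,0],
    [120,0.0015,0,0.1125,0],
  ],
  squeeze=30,
)

```text
time_s: 65.85
ee_pos: [0.4343, -0.2588, 0.0129]
tool_rot: [3.14, -0.002, -0.002]
ft_force: [-0.1, 0.3, 5.3]
gripper_width: 0.683
gripper_force: 31.3
```

Request:
carry_out(
  deltas=[
    [120,0.006,0.0025,0,0],
    [120,0.012,0.005,0,0],
    [120,0.0185,0.0075,0,0],
    [120,0.0185,0.0075,0,0],
    [120,0.0185,0.0075,0,0],
    [0,0.0185,0.0075,0,0],
    [0,0.0185,0.0075,0,0],
    [0,0.0185,0.0075,0,0],
    [0,0.0185,0.0075,-0.05,0],
    [0,0.0185,0.0075,-0.1,0],
  ],
)

```text
time_s: 67.1
ee_pos: [0.452, -0.2659, 0.1122]
tool_rot: [-3.14, 0.001, -0.001]
ft_force: [-0.0, -0.3, 0.1]
gripper_width: 0.998
gripper_force: 0.0
```

Request:
carry_out(
  deltas=[
    [0,0.01,0,-0.06,0],
    [0,0.02,0,-0.11,0],
    [0,0.02,0,-0.14,0],
    [0,0.02,0,-0.14,0],
    [0,0.02,0,-0.14,0],
  ],
)

```text
time_s: 67.72
ee_pos: [0.4713, -0.2662, 0.2505]
tool_rot: [-3.141, 0.002, -0.001]
ft_force: [-0.3, -0.1, -0.8]
gripper_width: 1.001
gripper_force: 0.0
```

Run:
```python
from h import *
s=env.state(); P=vision.camera_params('wrist'); print(s['time_s'],s['ee_pos'],s['ft_force']); im=save('wrist','w22')
for r in [(.4544,-.2666),(.5444,-.2697),(.6345,-.2727)]:
  uv=world2pix('wrist',[*r,.038],P)[0]
  try: print(uv,cover(uv,ztop=.038,P=P,im=im), ringfit('wrist',world2pix('wrist',[*r,.0126],P)[0],P=P,im=im,rng=(.0325,.0365)))
  except Exception: print('x')
t=vision.get_image('top')
for n in ['lens_cap','battery','card_case','cleaner_jar','blower','qr_plate']: print(n,[(round(d['p'],2),pix2world('top',d['position'],.012)[0][:2].round(3)) for d in vision.spot_point('top',n)[:2]])
```

```text
67.725 [ 0.47127376 -0.26615155  0.25045629] [-0.28849982 -0.1438528  -0.77479318]
[249.54159152 173.09337464] (np.float64(0.792), array([ 0.4494, -0.2646]), 88.0) (array([ 0.4552, -0.2667]), np.float64(0.0336), 438)
[252.60215111  84.41906031] (np.float64(0.917), array([ 0.5434, -0.2707]), 77.0) (array([ 0.5443, -0.2698]), np.float64(0.0342), 585)
[256.09346402 -20.05605571] (np.float64(0.921), array([ 0.6345, -0.2747]), 53.0) (array([ 0.634 , -0.2726]), np.float64(0.0338), 307)
lens_cap [(0.61, array([0.355, 0.006]))]
battery [(0.73, array([0.454, 0.4  ]))]
card_case [(0.43, array([ 0.445, -0.4  ]))]
cleaner_jar [(0.69, array([ 0.621, -0.389])), (0.29, array([ 0.734, -0.015]))]
blower [(0.75, array([0.601, 0.39 ]))]
qr_plate [(0.41, array([ 0.722, -0.013]))]h.py:59: RuntimeWarning: Mean of empty slice.
  i=q<r; o=(q>r)&(q<r+.004); s=b[i].mean()-b[o].mean()
  ret = ret.dtype.type(ret / rcount)
```

The half-shaded cover may bias that fit, so I'll cross-check using the black rim instead.

```bash
cat >> h.py <<'E'
def rim(c0,P,im,z=.032,cam='wrist',th=40):
    g=im.max(2); u,v=np.meshgrid(np.arange(512),np.arange(384)); W=pix2world(cam,np.c_[u.ravel(),v.ravel()],z,P)[:,:2]
    k=np.linalg.norm(W-c0,axis=1)<.055; W=W[k]; d=(g.ravel()[k]<th); best=(-9,)
    for dx in np.arange(-.012,.0121,.001):
        for dy in np.arange(-.012,.0121,.001):
            q=np.linalg.norm(W-c0-[dx,dy],axis=1)
            s=d[(q>.0255)&(q<.0295)].mean()-d[q<.0235].mean()-d[(q>.0305)&(q<.034)].mean()*.5
            if s>best[0]: best=(s,(np.array(c0)+[dx,dy]).round(4))
    return best
E
python3 - <<'E'
from h import *
s=env.state(); P=vision.camera_params('wrist'); im=vision.get_image('wrist')
for th in (30,40,50):
  for r in [(.4544,-.2666),(.5444,-.2697)]: print(th,rim(r,P,im,th=th))
for d in vision.masks_of('wrist','shell_a')[:3]+vision.masks_of('wrist','cover_a')[:3]:
  e=d['extent']; print(round(d['p'],2),np.round(e),pix2world('wrist',[(e[0]+e[2])/2,(e[1]+e[3])/2],.034,P)[0].round(4))
E
```

```text
30 (np.float64(0.5320278240982014), array([ 0.4504, -0.2646]))
30 (np.float64(0.75), array([ 0.5444, -0.2717]))
40 (np.float64(0.717037770129292), array([ 0.4504, -0.2656]))
40 (np.float64(0.9379183939668808), array([ 0.5444, -0.2717]))
50 (np.float64(0.7700034089436267), array([ 0.4494, -0.2656]))
50 (np.float64(0.9691729669521754), array([ 0.5444, -0.2707]))
0.89 [227.  57. 285. 119.] [ 0.5422 -0.273   0.034 ]
0.89 [220. 144. 275. 200.] [ 0.4555 -0.2645  0.034 ]
0.94 [232.  62. 279. 113.] [ 0.5423 -0.2726  0.034 ]
0.88 [238.   0. 277.  14.] [ 0.6144 -0.2739  0.034 ]
0.72 [224. 155. 270. 199.] [ 0.45   -0.2634  0.034 ]
```

Both fits agree that the shell is about 4.5 mm short in x. Regripping to correct.

Request:
carry_out(
  deltas=[
    [0,-0.0213,0,0.06,0],
    [0,-0.0213,0,0.12,0],
    [0,-0.0213,0,0.17,0],
    [0,-0.0213,0,0.21,0],
    [0,-0.0213,0,0.237,0],
    [0,-0.0213,0,0.237,0],
    [0,-0.0213,0,0.237,0],
  ],
)

```text
time_s: 69.15
ee_pos: [0.4518, -0.2661, 0.0156]
tool_rot: [3.141, -0.002, -0.001]
ft_force: [0.1, 0.4, -0.3]
gripper_width: 1.0
gripper_force: 0.0
```

Request:
carry_out(
  deltas=[
    [120,0,0,0,0],
    [120,0,0,0,0],
    [120,0,0,0,0],
    [120,0,0,0,0],
    [120,0,0,0,0],
  ],
)

```text
time_s: 69.78
ee_pos: [0.4517, -0.266, 0.0161]
tool_rot: [3.141, -0.002, -0.001]
ft_force: [-0.9, 1.5, 4.8]
gripper_width: 0.675
gripper_force: 31.2
```

Request:
carry_out(
  deltas=[
    [120,0.0022,0.0003,0,0],
    [120,0.0045,0.0006,0,0],
    [120,0.0045,0.0006,0,0],
    [120,0.0045,0.0006,0,0],
    [0,0.0045,0.0006,0,0],
    [0,0.0045,0.0006,0,0],
    [0,0.0045,0.0006,0,0],
    [0,0.0045,0.0006,-0.05,0],
    [0,0.0045,0.0006,-0.1,0],
    [0,0.0045,0.0006,-0.15,0],
  ],
)

```text
time_s: 71.03
ee_pos: [0.4553, -0.2665, 0.1659]
tool_rot: [-3.141, 0.0, -0.001]
ft_force: [0.4, -0.7, -1.2]
gripper_width: 0.999
gripper_force: 0.0
```

Request:
carry_out(
  deltas=[
    [0,-0.01,0,-0.05,0],
    [0,-0.01,0,-0.08,0],
    [0,-0.01,0,-0.08,0],
    [0,-0.01,0,-0.08,0],
  ],
)

```text
time_s: 71.53
ee_pos: [0.4446, -0.2666, 0.2436]
tool_rot: [-3.141, 0.002, -0.001]
ft_force: [-0.4, 0.0, -0.3]
gripper_width: 1.003
gripper_force: 0.0
```

Run:
```python
from h import *
s=env.state(); P=vision.camera_params('wrist'); im=save('wrist','w23'); print(s['time_s'],s['ee_pos'])
for r in [(.4544,-.2666),(.5444,-.2697)]: print(rim(r,P,im),ringfit('wrist',world2pix('wrist',[*r,.0126],P)[0],P=P,im=im,rng=(.0325,.0365)))
```

```text
71.525 [ 0.44461462 -0.26658818  0.24356065]
(np.float64(0.8303619716196381), array([ 0.4504, -0.2666])) (array([ 0.455 , -0.2666]), np.float64(0.0337), 405)
(np.float64(0.9564981379828714), array([ 0.5434, -0.2707])) (array([ 0.5445, -0.2697]), np.float64(0.0342), 653)
```

Run:
```python
from h import *
s=env.state(); P=vision.camera_params('wrist'); im=vision.get_image('wrist')
g=im.max(2).astype(np.float32)
for c in [(.4545,-.2666),(.5444,-.2697)]:
  for ax in (0,1):
    t=np.arange(-.040,.0401,.002); X=np.tile([*c,.032],(len(t),1)); X[:,ax]+=t
    uv=world2pix('wrist',X,P).astype(np.float32); print(c,'xy'[ax],cv2.remap(g,uv[:,0].copy(),uv[:,1].copy(),1).ravel().astype(int))
t=vision.get_image('top'); vision.get_image('side')
print([(round(d['p'],2),np.round(d['extent'])) for d in vision.masks_of('side','shell_a')[:5]],world2pix('side',[[.4545,-.2666,.022],[.5444,-.2697,.022],[.6345,-.2727,.022]]))
```

```text
(0.4545, -0.2666) x [ 51  52  52  33   2  44  91  94 127 132 131 129 131 130 130 131 130 130
 130 131 130 128 130 129 130 129 132  97  90  74  14  13  11   2  42  49
  52  62  94  52  53]
(0.4545, -0.2666) y [ 69  56  55  60  95  54   5   6  43  90  91 121 128 130 129 126 127 129
 128 129 130 130 131 127 149 165 164 164 163 162 164 163  29  38  39  81
 160 108  91  83 108]
(0.5444, -0.2697) x [ 48  53  49  94  79  26   9  10  61  89  93 133 129 129 129 131 130 129
 130 131 130 130 129 132 129 130 131 128 131 132  87  97  50  13  12  81
  91  50  52  48  51]
(0.5444, -0.2697) y [ 68  52  52  61  97  12   8  36  97  92 126 130 128 130 130 131 130 131
 132 131 130 129 129 129 131 130 128 129 129 107  92  89   5  19  16  39
  85  60  52  47  63]
[(0.95, array([290., 288., 304., 309.])), (0.9, array([250., 290., 275., 314.])), (0.83, array([158., 158., 177., 176.])), (0.59, array([318., 281., 343., 308.]))] [[262.67389007 303.52539894]
 [296.99217826 299.57487136]
 [330.92628729 295.65649354]]
```

Run:
```python
from h import *
P0=vision.camera_params('wrist'); s=env.state(); E0=np.array(P0['extrinsics']); 
def prof(name,ee,c):
  P=dict(P0);E=E0.copy();E[:3,3]+=np.array(ee)-s['ee_pos'];P['extrinsics']=E
  im=cv2.imread(f'pics/{name}.png'); g=im.max(2).astype(np.float32)
  t=np.arange(-.036,.0361,.002); X=np.tile([*c,.032],(len(t),1)); X[:,0]+=t
  uv=world2pix('wrist',X,P).astype(np.float32); print(name,'cam dx',round(E[0,3]-c[0],3),'h',round(E[2,3]-.032,3),cv2.remap(g,uv[:,0].copy(),uv[:,1].copy(),1).ravel().astype(int))
prof('w4',(.5143,.269,.1233),(.517,.2675)); prof('w14',(.4519,-.0164,.159),(.504,-.018)); prof('w18',(.4514,-.0163,.1595),(.504,-.018))
prof('w15',(.4518,-.2659,.1706),(.4545,-.2667)); prof('w20',(.4992,-.2711,.2515),(.436,-.259)); prof('w21',(.4341,-.2587,.1258),(.436,-.259)); prof('w22',(.4713,-.2662,.2505),(.450,-.265)); prof('w23',(.4446,-.2666,.2436),(.4545,-.2666))
```

```text
w4 cam dx 0.076 h 0.233 [ 95  95 100  92 167 167 174 176 174 174 175 176 174 175 175 176 175 180
 180 183 183 182 180 182 182 183 178 182 103  52   8  14  31   8   4  60
  54]
w14 cam dx 0.026 h 0.269 [125 128 185 120  41  45 184 180 179 181 180 182 180 180 181 181 181 179
 164 145 146 144 146 144 146 146 144 139 101 106  13  13  15  59 110  67
  66]
w18 cam dx 0.026 h 0.269 [126 122 178 124  42  39 182 176 177 176 176 177 177 176 176 178 177 177
 166 141 140 139 142 142 141 140 140 120  97 100  11  17  13  60 109  62
  61]
w15 cam dx 0.076 h 0.281 [ 57  60  56  57  26   5  72  74 114 134 134 133 136 134 135 134 134 134
 145 144 144 142 145 144 143 146 144 132  97 104  46  15  11  12   4  50
 100]
w20 cam dx 0.142 h 0.361 [ 85  87  78  46   7  46  95 102 136 132 133 131 132 132 133 132 131 131
 132 130 142 169 171 169 168 169 158 165 167  99  37  43  44  21   4   1
  41]
w21 cam dx 0.077 h 0.236 [103 105  64  50  10  72  98 128 156 195 193 193 195 194 193 194 192 193
 194 200 201 198 199 200 200 199 200 195 202  91  35  50  51   5  12  69
  66]
w22 cam dx 0.1 h 0.36 [ 46  49  50  38   6  46  93  95 129 130 129 129 130 129 130 130 129 129
 130 131 129 129 129 128 130 129 133  96  91  71  22  13  15   6   7  49
  50]
w23 cam dx 0.069 h 0.354 [ 54  38   7  45  92  92 130 130 131 129 130 131 130 130 129 129 130 129
 131 129 131 129 130 130 131  99  91  79  13  17  13   0  42  47  51  62
  98]
```

The cover is shut (its parallax fits), but the shell still stands about 4 mm short of the ring centre in x. One more correction, this time with a check while gripped.

Request:
carry_out(
  deltas=[
    [0,0.004,0,0.06,0],
    [0,0.004,0,0.12,0],
    [0,0.004,0,0.17,0],
    [0,0.004,0,0.21,0],
    [0,0.004,0,0.231,0],
    [0,0.004,0,0.231,0],
    [0,0.004,0,0.231,0],
  ],
)

```text
time_s: 72.65
ee_pos: [0.4501, -0.2666, 0.0141]
tool_rot: [3.142, -0.001, -0.001]
ft_force: [0.5, -0.9, -0.2]
gripper_width: 1.0
gripper_force: 0.0
```

Request:
carry_out(
  deltas=[
    [120,0,0,0,0],
    [120,0,0,0,0],
    [120,0,0,0,0],
    [120,0,0,0,0],
    [120,0,0,0,0],
  ],
  squeeze=40,
)

```text
time_s: 73.28
ee_pos: [0.45, -0.2668, 0.015]
tool_rot: [3.14, -0.002, -0.001]
ft_force: [-0.6, 0.5, 5.0]
gripper_width: 0.671
gripper_force: 41.8
```

```bash
cat >> h.py <<'E'
def prof(c,P,im,z=.032):
  g=im.max(2).astype(np.float32); t=np.arange(-.036,.0361,.002); X=np.tile([*c,z],(len(t),1)); X[:,0]+=t; E=np.array(P['extrinsics'])
  uv=world2pix('wrist',X,P).astype(np.float32); print('cam dx',round(E[0,3]-c[0],3),'h',round(E[2,3]-z,3),cv2.remap(g,uv[:,0].copy(),uv[:,1].copy(),1).ravel().astype(int))
E
python3 - <<'E'
from h import *
s=env.state(); P=vision.camera_params('wrist'); im=save('wrist','w24'); print(s['ee_pos'],s['gripper_width'])
prof((.4545,-.2666),P,im,.038)
E
```

```text
[ 0.4500074  -0.26676284  0.01499877] 0.6710233841640476
cam dx 0.073 h 0.119 [ 88  85  89  81  52 220 207 225 224 226 226 225 226 227 227 227 222 193
 183 184 186 184 183 182 196 194 134 134  77  36  19  21  14   6  16  74
  79]
```

Request:
carry_out(
  deltas=[
    [120,0.002,0,0,0],
    [120,0.0045,0,0,0],
    [120,0.0045,0,0,0],
    [120,0.0045,0,0,0],
    [120,0.0045,0,0,0],
  ],
)

```text
time_s: 73.95
ee_pos: [0.45, -0.2668, 0.0149]
tool_rot: [3.139, 0.008, -0.002]
ft_force: [-8.2, 1.9, 12.9]
gripper_width: 0.673
gripper_force: 42.7
```

Run:
```python
from h import *
s=env.state(); P=vision.camera_params('wrist'); im=save('wrist','w25'); print(s['ee_pos'],s['gripper_width'])
prof((.4545,-.2666),P,im,.038)
```

```text
[ 0.4499704  -0.26677778  0.01493094] 0.6733341829598398
cam dx 0.075 h 0.118 [106  86  85  78  43 224 207 224 225 225 226 226 225 227 227 228 227 214
 184 184 184 185 184 182 197 189 135 133  77  42  19  22  16  15  12  52
  74]
```

Static friction is holding it and the arm is just flexing. I'll push a little further.

Request:
carry_out(
  deltas=[
    [120,0.001,0,-0.0005,0],
    [120,0.002,0,-0.0005,0],
    [120,0.002,0,-0.0005,0],
    [120,0.002,0,-0.0005,0],
  ],
)

```text
time_s: 74.5
ee_pos: [0.45, -0.2668, 0.015]
tool_rot: [3.14, 0.012, -0.002]
ft_force: [-10.0, 0.7, 12.2]
gripper_width: 0.671
gripper_force: 42.6
```

Request:
carry_out(
  deltas=[
    [120,0.002,0,0,0],
    [120,0.0035,0,0,0],
    [120,0.0035,0,0,0],
    [120,0.0035,0,0,0],
  ],
)

```text
time_s: 75.0
ee_pos: [0.4499, -0.2668, 0.0149]
tool_rot: [3.139, 0.019, -0.003]
ft_force: [-16.0, 0.9, 18.7]
gripper_width: 0.672
gripper_force: 43.2
```

The pushing tilts the tool and jams the shell down. I'll release, regrip, then relieve the down-press before moving.

Request:
carry_out(
  deltas=[
    [120,-0.005,0,0,0],
    [120,-0.01,0,0,0],
    [40,-0.01,0,0,0],
    [40,-0.01,0,0,0],
    [40,-0.007,0,-0.0015,0],
    [40,-0.007,0,-0.0015,0],
    [120,-0.007,0,-0.0015,0],
    [120,-0.007,0,-0.0015,0],
    [120,-0.007,0,-0.0015,0],
    [120,-0.007,0,-0.0015,0],
  ],
  squeeze=25,
)

```text
time_s: 76.25
ee_pos: [0.4525, -0.2667, 0.0158]
tool_rot: [3.141, -0.0, -0.001]
ft_force: [-0.3, -0.6, 4.2]
gripper_width: 0.675
gripper_force: 26.6
```

Request:
carry_out(
  deltas=[
    [120,0,0,-0.0004,0],
    [120,0,0,-0.0004,0],
    [120,0,0,-0.0004,0],
  ],
)

```text
time_s: 76.62
ee_pos: [0.4525, -0.2666, 0.0158]
tool_rot: [-3.141, -0.0, -0.001]
ft_force: [1.0, -0.8, -0.9]
gripper_width: 0.676
gripper_force: 27.1
```

Request:
carry_out(
  deltas=[
    [120,0.0015,0,0,0],
    [120,0.003,0,0,0],
    [120,0.0045,0,0,0],
    [120,0.0045,0,0,0],
    [120,0.0045,0,0,0],
  ],
)

```text
time_s: 77.25
ee_pos: [0.4554, -0.2666, 0.0158]
tool_rot: [3.142, 0.003, -0.001]
ft_force: [-3.6, -0.4, 2.9]
gripper_width: 0.677
gripper_force: 27.2
```

Run:
```python
from h import *
s=env.state(); P=vision.camera_params('wrist'); im=save('wrist','w26'); print(s['ee_pos'],s['gripper_width'],s['ft_force'])
prof((.4545,-.2666),P,im,.038)
```

```text
[ 0.45537656 -0.26660191  0.01575641] 0.6770545808993648 [-3.55726321 -0.37248768  2.93876206]
cam dx 0.08 h 0.12 [127  80  80  81  94  23 227 228 221 222 223 224 224 224 223 225 225 225
 225 211 194 182 180 190 182 182 188 132 133  79  66  21  19  22  12  10
   8]
```

Request:
carry_out(
  deltas=[
    [120,0.001,0,-0.0001,0],
    [120,0.002,0,-0.0001,0],
    [120,0.002,0,-0.0001,0],
    [0,0.002,0,0,0],
    [0,0.002,0,0,0],
    [0,0.002,0,0,0],
    [0,0.002,0,-0.05,0],
    [0,0.002,0,-0.1,0],
    [0,0.002,0,-0.15,0],
    [0,0.002,0,-0.15,0],
  ],
)

```text
time_s: 78.55
ee_pos: [0.4616, -0.267, 0.1699]
tool_rot: [3.138, -0.008, -0.001]
ft_force: [-0.8, -0.5, -0.9]
gripper_width: 0.998
gripper_force: 0.0
```

Request:
carry_out(
  deltas=[
    [0,0.0,0,-0.05,0],
    [0,0,0,-0.08,0],
    [0,0,0,-0.08,0],
    [0,0,0,-0.08,0],
  ],
)

```text
time_s: 79.05
ee_pos: [0.4577, -0.2666, 0.2443]
tool_rot: [-3.141, 0.003, -0.001]
ft_force: [-0.1, -0.3, -0.8]
gripper_width: 0.998
gripper_force: 0.0
```

Run:
```python
from h import *
s=env.state(); P=vision.camera_params('wrist'); im=save('wrist','w27'); print(s['time_s'],s['ee_pos'])
prof((.4545,-.2666),P,im,.038)
for r in [(.4544,-.2666),(.5444,-.2697)]: print(rim(r,P,im),ringfit('wrist',world2pix('wrist',[*r,.0126],P)[0],P=P,im=im,rng=(.0325,.0365)))
```

```text
79.05 [ 0.45766163 -0.26661266  0.24432487]
cam dx 0.082 h 0.348 [ 50  54  51  51  63  78   2  30  91  94 126 131 129 129 131 129 130 132
 128 128 130 131 132 128 127 130 129 131 122  88  93  47   9  19   9   8
  75]
(np.float64(0.789968779214365), array([ 0.4574, -0.2676])) (array([ 0.4544, -0.2665]), np.float64(0.0343), 471)
(np.float64(0.9565823382515055), array([ 0.5444, -0.2707])) (array([ 0.5444, -0.2697]), np.float64(0.0342), 629)
```

The shell is now within about 2 mm of its ring centre and the other two are centred. The lever is up and the robot is clear, so I'm handing in.

```bash
python3 -c "
from cell import env
print(env.close_job())"
```

```text
the job is handed in; nothing more can be done
None
```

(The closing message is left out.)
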